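# Load and close up the closed-cup tester

## Task

Make the closed-cup tester ready for its run: first stand the empty brass cup upright in the round seat on the tester's deck, then lay the brass cover squarely on the cup with its knob up. Then bring the hinged hold-down bridge down until its two rails bear on the cover either side of the knob, and finally push the hook catch at the front fully upright so that it locks over the bridge's nose. Do not knock over or push away the small glass beaker and the round tin standing in front of the tester.

Things in the scene. Friction and masses are not known exactly. Their poses are not given: they have to be found in the camera images.
- cup_center (a point): centre of the empty brass test cup, 25.5 mm above its base; z up. Loose, about 190 g, 51 mm high, round: body 60 mm across up to 44 mm, then a flat rim flange 69 mm across and 7 mm thick at the top; open mouth about 48 mm across. Starts upright on the bench to the right of the tester.
- cover_center (a point): centre of the brass cover, 15 mm above its flat underside; z up. Loose, about 140 g: a plain disc 69 mm across, 12 mm thick, no skirt, with a black knob 17 mm across in the middle from 12 to 30 mm above the underside. Starts flat on the bench, knob up, to the right of the tester; cup and cover may change places.
- seat (a point): centre of the floor of the tester's round seat, 48 mm above the bench, where the cup's base stands, inside a low metal locating ring 8 mm high, 67 mm wide inside at the floor and 71 mm at the top, 82 mm outside. Its axes are the tester's: x to its back (away from the robot), y to its left, z up. On the seated cup, the cover's underside is 51 mm above this point.
- tester: the tester, a fixed white bench instrument; origin on the bench under the seat, x to its back. Deck 45 mm high, reaching 75 mm to each side of the seat and 80 mm in front, then a low sloping control fascia to 115 mm. The raised bridge overhangs the seat from behind: a gripper pointing straight down strikes it; one whose body leans towards the robot by 25 to 45 degrees clears it.
- bridge_grip (a point): middle of the black round handle bar (9 mm thick, 42 mm free between its posts, along the tester's y) of the steel hold-down bridge: 126 mm from its hinge and 36 mm above its plane. The bridge is a flat frame 60 mm wide, 5 mm thick, ending in a nose 132 mm from the hinge; the cover's knob passes between its two rails, 38 mm apart inside.
- bridge_hinge (a point): a fixed point on the bridge's hinge axis (the axis is horizontal, along the tester's y), 72 mm behind the seat's centre and 68.5 mm above the seat's floor; axes as the tester's.
- bridge (a joint): angle of the bridge, rad: 0 when level with its pads on the cover of a seated cup; about 1 when raised, leaning up over the seat; stop at 1.08; sinks to -0.1 if nothing is under it. A stiff friction hinge (0.3 N m, some 3 N at the handle) that stays where it is left.
- catch_tab (a point): middle of the black thumb tab at the upper end of the hook catch, 81 mm from the catch's hinge (tab end at 92 mm): a steel lever 22 mm wide, 4 mm thick, at the front of the deck, with a hook that points back over the bridge's nose when upright. Its front face is pushed towards the tester's back (+x) to close it.
- catch_hinge (a point): a fixed point on the hinge axis of the catch (horizontal, along the tester's y), 70 mm in front of the seat's centre, 5 mm above the seat's floor; axes as the tester's.
- catch (a joint): angle of the hook catch, rad: 0 upright and home, hook over the bridge's nose; larger when tipped forward, away from the tester; stop at 0.8. Light friction (0.08 N m) holds it where it is left. Over the last few degrees the hook slides onto the nose and draws it down; if the bridge is more than 0.02 rad short of being down, the hook butts against the nose at about 0.09 rad.
- beaker_a: bystander: small glass beaker, 39 mm across, 48 mm high, standing in front of the tester; origin at the middle of its base
- tin_a: bystander: round steel sample tin, 65 mm across, 45 mm high, standing in front of the tester; origin at the middle of its base
Things that resemble listed ones, but are neither listed nor needed, are in the scene too. What is shaped like the part that bears cup_center but green is not meant.

How it is judged:
By the outcome, as a careful person would: the job done as asked, in the order asked, and still so for the second after the job is handed in, with the robot touching nothing.
It also fails if it takes over 64 s, if anything falls off the work surface, if the arm or the gripper's body presses on something with over 40 N, if the wrist force passes 120 N, or if a joint passes its speed limit or range.

## Robot

A 7-joint arm with a two-finger parallel gripper is mounted at the origin on a cart in front of the work surface, level with it; the furniture and walls round the work are solid. World frame = base frame: x ahead of the robot, y to its left, z up, the work surface at z = 0. Lengths are in mm, angles in rad, forces in N, time in s.
With the tool pointing down it reaches from about 425 to 925 mm from the base axis. Payload 6.8 kg.
Tool frame: the origin (TCP) lies midway between the tips of the shut fingers; the grasp point (between the pads) lies 19 mm behind it (manip.pinch_z is the x of the grasp point in the tool frame, in mm); x points along the fingers, y is the direction in which the jaws open and shut, and the axes are right-handed (so a half turn about x gives the same grasp; the last joint's range is limited). The gripper opens to 88 mm and grips with 3 to 60 N. Pads are 20 mm wide; open, the fingers measure 115 mm over their backs; the gripper's body (75 mm by 178 mm) begins 61 mm behind the grasp point.
Start: joints at [1.136, 0.477, 0.022, 1.555, -0.011, 1.109, -0.083], TCP at [216.694, -639.29, 222.664] pointing down, gripper open.
Joint ranges: [-2.96, 2.96], [-0.34, 2.1], [-1.41, 1.46], [0.24, 2.44], [-1.37, 4.51], [0.17, 1.92], [-2.96, 2.96]. Speed limits (rad/s): [2.39, 2.39, 3.14, 3.14, 3.14, 3.14, 3.14].

## Interface

Orientations are given as a unit quaternion [x, y, z, w].
In Python, from rig import manip, vision, job gives the robot as it stands.
- The arm moves only by the shell command python3 -m jog 'ROWS' [OPENING] [FORCE]. ROWS is JSON, a list of rows, each a list of 6 numbers: the shift along the tool's x, y, z in mm, then the turn, a rotation vector about the tool's x, y, z in rad. A call has 1 to 5 rows; each row is the pose to reach, as a shift and turn from the pose commanded when the call began, along the tool's axes at that moment; what a row does not reach only later rows make up. A row lasts 1/10 s, in which the tool goes at most 50 mm and 8.59 degrees, less where a joint would pass 70% of its speed; a pose out of reach is approached as far as the arm can. A call with a gripper value outside its range is refused whole. OPENING is the opening, from -1 (shut) to 1 (fully open), set as the call begins (- or left out, the last holds). The fingers move at their own pace and stop on an object; FORCE is the grip in N (left out, the last holds). Time passes only in rows, so rows that repeat a pose let the fingers close. It gives the time, the measured TCP pose, the force and the opening at its end, in the units of the state.
- manip.read_state(): the state, without advancing time (a new reading comes with each control period).
- vision.get_image(name): name is "scene" or "top" or "wrist"; returns a dict with "color" (400x640x3 uint8, red, green, blue), "depth" (400x640 float32, mm along the optical axis (not along the pixel's ray), 0 where there is no reading), "intrinsics" (3x3 intrinsics, pixels), "rvec" (rotation vector, rad) and "tvec" (3), from world to camera coordinates, as OpenCV has them; the wrist camera has in their place "mount" (4x4, takes a point from camera to tool coordinates, whose origin is the TCP and whose axes are the tool frame's). Camera axes: x right, y down, z forward; pixel columns grow to the right and rows downward; lengths in mm; the calibration is good to about 2 mm. A picture is of the moment at which its call begins: read the wrist's pose just before it.
- job.finish_job(): hands the job in, once; it reports no verdict.
The state is a dict: "clock": time; "q": joint angles; "joint_velocities": joint speeds; "joint_torque": joint torques, N m; "eef_pos": TCP position; "ee_rot": TCP orientation; "wrist_force": force on the tool from outside, world axes, zero at the start; "torque": the same for the moment, N m; "finger_gap": finger opening in mm.
Only numpy, scipy, OpenCV 4.12 (cv2) and the standard library are available. Lean on these libraries where they do the work, as an engineer would, in place of code of your own. Each camera call takes 0.05 s, during which the arm holds its last target.

## Working session

There is one attempt and no reset: what is moved stays moved. The work goes in short steps, Python scripts to look and compute and a shell command to move; the robot and the scene stay as the last step left them, time stands still between calls to the robot, and variables do not carry over. Pictures are saved under pics/ and viewed, and the job is handed in when it is done.

```bash
ls; mkdir -p pics; python3 - <<'E'
from rig import manip, vision, job
import cv2
s=manip.read_state(); print({k:(v if not hasattr(v,'round') else v) for k,v in s.items()})
for n in ["scene","top","wrist"]:
    i=vision.get_image(n); cv2.imwrite(f"pics/{n}0.png",i["color"][:,:,::-1])
    print(n,i["intrinsics"].tolist(), i.get("rvec"),i.get("tvec"),i.get("mount"))
print(manip.pinch_z)
E
```

```text
pics
{'clock': 0.0, 'q': array([ 1.13590672,  0.47774071,  0.02232836,  1.55644582, -0.01148424,
        1.10928291, -0.08308008]), 'joint_velocities': array([ 0.00083073, -0.00105424,  0.00055959, -0.00084523, -0.00185842,
       -0.00082044, -0.00061334]), 'joint_torque': array([-4.41441750e-05, -5.82854784e+01,  1.53489187e+00, -2.72608799e+01,
       -5.41668269e-02,  1.70145265e-02,  1.46911871e-04]), 'eef_pos': array([ 216.47456642, -638.71705553,  221.72369993]), 'ee_rot': array([-0.69753702, -0.11564489,  0.69783298, -0.1144443 ]), 'wrist_force': array([-0.52669363, -0.11455793, -0.21075724]), 'torque': array([ 0.02801914, -0.0163923 , -0.05020115]), 'finger_gap': 87.6828229980572}
scene [[409.47619662846745, 0.0, 324.6344967884762], [0.0, 409.47619662846745, 198.8992139488556], [0.0, 0.0, 1.0]] [ 1.89935951 -0.55531974  0.35990716] [-601.7795266   122.72736547  908.21131544] None
top [[441.4392081529242, 0.0, 322.93038415621004], [0.0, 441.4392081529242, 197.9465127906694], [0.0, 0.0, 1.0]] [ 2.15496333 -2.10455852  0.18531009] [-353.19906411  515.03842468  972.70255388] None
wrist [[285.06767020310866, 0.0, 322.36750115230205], [0.0, 285.06767020310866, 201.4815030671543], [0.0, 0.0, 1.0]] None None [[-8.97725804e-04 -2.71365736e-01  9.62475886e-01 -1.62664263e+02]
 [ 9.99999581e-01 -7.04147600e-05  9.12871987e-04 -1.75626597e+00]
 [-1.79949670e-04  9.62476302e-01  2.71365685e-01 -7.48902240e+01]
 [ 0.00000000e+00  0.00000000e+00  0.00000000e+00  1.00000000e+00]]
-18.700000000000003
```

View pics/scene0.png

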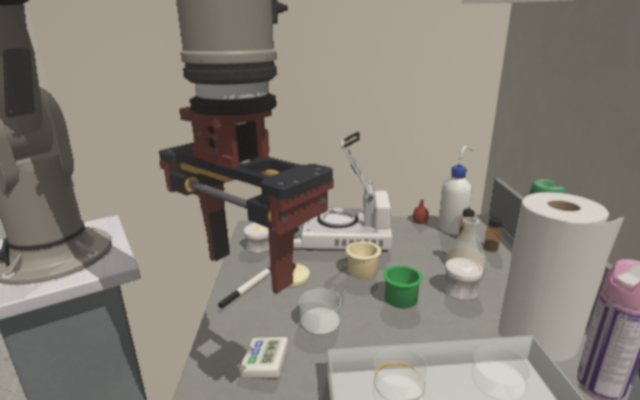

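View pics/top0.png

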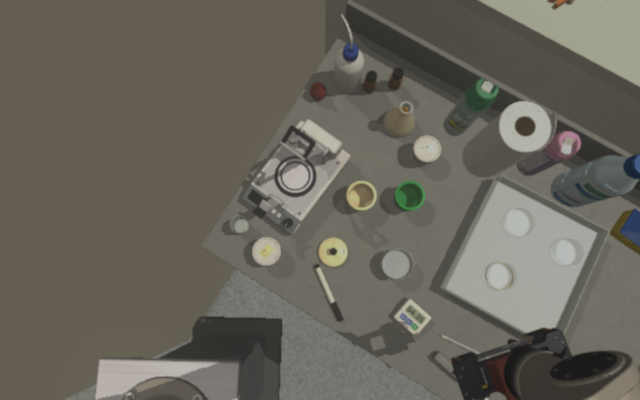

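View pics/wrist0.png

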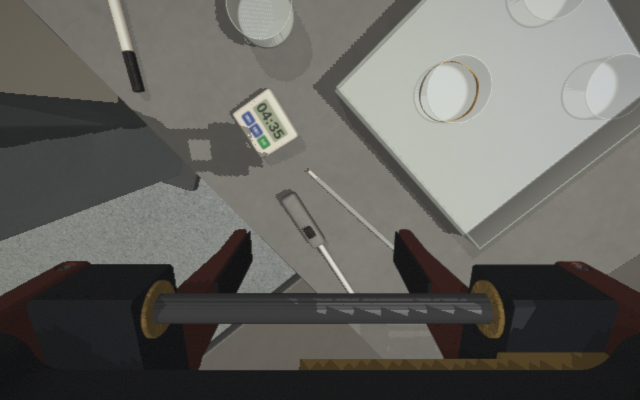

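Top view: the brass cup is at (361,196) and the green look-alike at (409,196). The cover is at (333,252). The tin at (266,252) and beaker at (239,226) are the bystanders; glass (396,264) and the white jar (428,149) are other clutter. I'll check this in a closer crop.

```bash
cat > h.py <<'E'
from rig import manip, vision, job
import cv2, numpy as np
from scipy.spatial.transform import Rotation as R
def cam(i):
    Rm=cv2.Rodrigues(np.array(i["rvec"]))[0]; return Rm,np.array(i["tvec"]).reshape(3)
def campose(i,st=None):  # returns Rcw,pos (cam->world)
    if "mount" in i and i["mount"] is not None:
        m=np.array(i["mount"]); Rt=R.from_quat(st["ee_rot"]).as_matrix()
        return Rt@m[:3,:3], Rt@m[:3,3]+np.array(st["eef_pos"])
    Rm,t=cam(i); return Rm.T,-Rm.T@t
def px(i,u,v,z=None,d=None,st=None):
    Rc,p=campose(i,st); K=i["intrinsics"]
    ray=Rc@np.array([(u-K[0][2])/K[0][0],(v-K[1][2])/K[1][1],1.0])
    if d is not None: return p+ray*d
    return p+ray*(z-p[2])/ray[2]
def cloud(i,st=None):
    Rc,p=campose(i,st); K=i["intrinsics"]; d=i["depth"]; v,u=np.mgrid[:d.shape[0],:d.shape[1]]
    c=np.stack([(u-K[0][2])/K[0][0]*d,(v-K[1][2])/K[1][1]*d,d],-1)
    return c@Rc.T+p
def proj(i,P,st=None):
    Rc,p=campose(i,st); K=np.array(i["intrinsics"]); c=(np.atleast_2d(P)-p)@Rc
    c=c@K.T; return c[:,:2]/c[:,2:]
def save(img,name,box=None,s=1):
    c=img[:,:,::-1]
    if box: x0,y0,x1,y1=box; c=c[y0:y1,x0:x1]
    cv2.imwrite(f"pics/{name}.png",cv2.resize(c,None,fx=s,fy=s,interpolation=cv2.INTER_CUBIC))
E
python3 - <<'E'
from h import *
i=vision.get_image("top"); save(i["color"],"top1",(220,90,440,290),3.5 if 0 else 3)
np.set_printoptions(precision=1,suppress=True)
P=cloud(i)
for n,(u,v) in dict(cup=(361,196),cover=(333,252),cov_rim=(325,258),tin=(266,252),beaker=(239,226),seat=(295,177),bench=(370,240),deckL=(262,182),gl=(396,264)).items(): print(n,P[v,u], i["depth"][v,u])
E
```

```text
cup [ 537.5 -432.2    3.7] 1061.0648
cover [ 400.7 -366.9   30.7] 1010.9587
cov_rim [ 387.5 -349.     9. ] 1030.0906
tin [ 396.3 -215.4   45.7] 995.7997
beaker [ 458.3 -143.     3.1] 1048.7485
seat [ 570.5 -275.    48. ] 1023.5812
bench [ 432.9 -455.    -2.8] 1049.2938
deckL [ 557.7 -198.5   44.2] 1025.3424
gl [ 377.8 -516.     0.5] 1036.2397
```

View pics/top1.png

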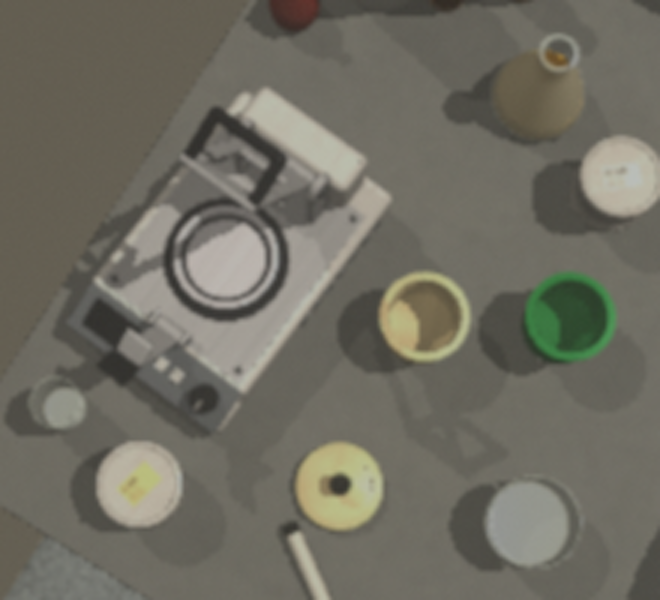

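The crop confirms brass cup (361.7,195.3), cover (333,252), seat ring (295.3,176.3), catch tipped forward near (263,205), beaker (239,226) and tin (266,252). Next I measure the poses.

```bash
python3 - <<'E'
from h import *
np.set_printoptions(precision=1,suppress=True)
i=vision.get_image("top"); P=cloud(i); C=i["color"].astype(int)
def circ(mask):
    c=max(cv2.findContours(mask.astype(np.uint8),cv2.RETR_EXTERNAL,cv2.CHAIN_APPROX_NONE)[0],key=cv2.contourArea)
    return cv2.minEnclosingCircle(c)
vv,uu=np.mgrid[:400,:640]
def near(u,v,r): return (uu-u)**2+(vv-v)**2<r*r
Z=P[...,2]
for n,u,v,r,lo,hi,z in [("cup",361.7,195.3,20,44,58,51),("cov",333,252,20,6,36,12),("tin",266,252,18,38,52,45),("green",409,196,20,44,58,51)]:
    m=near(u,v,r)&(Z>lo)&(Z<hi); Q=P[m]
    (cx,cy),rr=cv2.minEnclosingCircle(Q[:,:2].astype(np.float32))
    (pu,pv),pr=circ(m); print(n,"world circ",cx,cy,rr,"px",pu,pv,pr,px(i,pu,pv,z=z), np.median(Q[:,2]))
print("cup px read",px(i,361.7,195.3,z=51),"cov",px(i,333,252,z=12),"ring",px(i,295.3,176.3,z=56),"beaker base",px(i,239.5,226,z=0))
m=near(290,185,60)&(Z>41)&(Z<49); Q=P[m][:,:2].astype(np.float32)
rect=cv2.minAreaRect(Q); print(rect); print(cv2.boxPoints(rect))
bench=P[near(370,230,12)]; print("bench z",np.median(bench[:,2]))
# tester top points high
m=near(290,165,60)&(Z>60); Q=P[m]; print(len(Q)); 
for z0 in range(60,240,15):
    q=Q[(Q[:,2]>=z0)&(Q[:,2]<z0+15)]
    if len(q): print(z0,len(q),q.mean(0))
s=vision.get_image("scene"); save(s["color"],"scene1",(220,110,440,310),3)
print(proj(s,[[570,-275,48]]))
E
```

```text
cup world circ 532.384033203125 -427.407958984375 34.40259552001953 px 360.6794738769531 194.75640869140625 14.93614673614502 [ 531.7 -427.4   51. ] 50.91808519785758
cov world circ 399.6341857910156 -360.8313903808594 39.97227478027344 px 332.31060791015625 251.1969757080078 14.577956199645996 [ 403.5 -365.7   12. ] 11.934792456338073
tin world circ 399.7047424316406 -214.1884307861328 32.41822814941406 px 265.6869812011719 250.54815673828125 14.42294692993164 [ 399.6 -214.5   45. ] 44.534628582600476
green world circ 535.1716918945312 -539.2913208007812 34.816612243652344 px 409.3731384277344 194.6865692138672 15.117995262145996 [ 534.6 -539.2   51. ] 50.638616111005945
cup px read [ 530.5 -429.8   51. ] cov [ 401.7 -367.3   12. ] ring [ 570.4 -276.2   56. ] beaker base [ 458.6 -143.6    0. ]
((538.6651611328125, -280.7530822753906), (201.95916748046875, 268.6988220214844), 53.88432312011719)
[[ 370.6 -283.1]
 [ 587.7 -441.5]
 [ 706.7 -278.4]
 [ 489.7 -120. ]]
bench z 0.7231336744248438
1785
60 98 [ 559.1 -278.4   66.2]
75 62 [ 572.2 -296.7   81.4]
90 602 [ 651.9 -332.2  101.3]
105 149 [ 530.6 -247.3  114.6]
120 189 [ 569.2 -282.3  124.6]
135 46 [ 620.1 -312.6  143.7]
150 60 [ 617.9 -303.7  154.9]
165 32 [ 609.5 -299.   172.6]
180 32 [ 603.2 -293.3  186.7]
195 27 [ 598.6 -287.8  201.4]
210 40 [ 589.4 -284.6  218.9]
225 199 [ 585.9 -283.2  233.3]
[[336.  218.6]]
```

View pics/scene1.png

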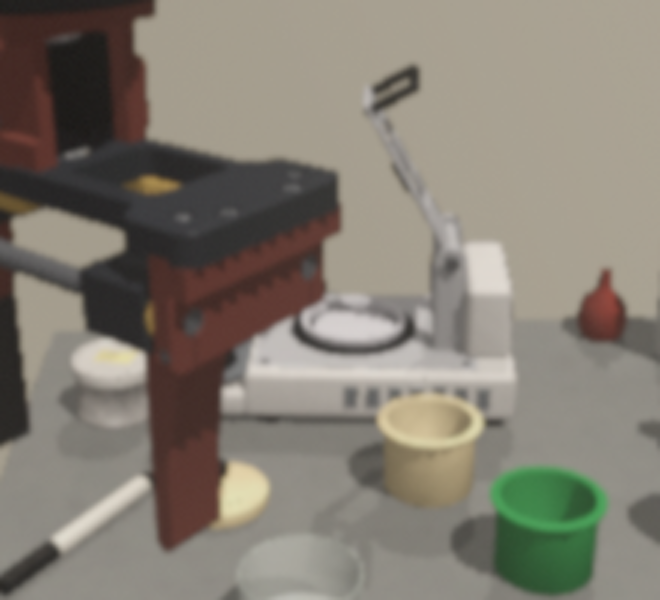

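```bash
cat >> h.py <<'E'
def goal(p,Rg,st=None):
    st=st or manip.read_state(); R0=R.from_quat(st["ee_rot"])
    d=R0.inv().apply(np.array(p)-np.array(st["eef_pos"])); w=(R0.inv()*Rg).as_rotvec()
    return np.r_[d,w]
def tool(yaw,tilt,flip=1):
    ex=np.array([np.cos(yaw),np.sin(yaw),0]); ey=np.array([-np.sin(yaw),np.cos(yaw),0]); ez=np.array([0,0,1.])
    x=np.sin(tilt)*ex-np.cos(tilt)*ez; y=flip*ey
    return R.from_matrix(np.stack([x,y,np.cross(x,y)],1))
E
python3 - <<'E'
from h import *
np.set_printoptions(precision=2,suppress=True)
st=manip.read_state(); print(R.from_quat(st["ee_rot"]).as_matrix())
i=vision.get_image("top"); P=cloud(i)
a=px(i,220+388/3,90+203/3,z=45);b=px(i,220+242/3,90+388/3,z=45); d=a-b; print("right edge",a,b,np.degrees(np.arctan2(d[1],d[0])))
# ring: dark pixels near ring with ellipse fit
g=cv2.cvtColor(i["color"],cv2.COLOR_RGB2GRAY); save(i["color"],"ring",(245,120,345,235),6)
Z=P[...,2]; 
# bridge points
vv,uu=np.mgrid[:400,:640]
m=((uu-305)**2+(vv-150)**2<35**2)&(Z>150)&(Z<245); Q=P[m]; print(len(Q),Q.mean(0))
# catch points
m=((uu-263)**2+(vv-203)**2<22**2)&(Z>58)&(Z<140); Q=P[m]; 
for q,u,v in zip(Q[::4],uu[m][::4],vv[m][::4]): print(u,v,q)
E
```

```text
[[-0.    0.32 -0.95]
 [ 0.   -0.95 -0.32]
 [-1.   -0.    0.  ]]
right edge [ 620.62 -400.53   45.  ] [ 472.44 -291.18   45.  ] -36.42481395049326
440 [ 596.07 -289.59  212.97]
272 193 [ 529.58 -224.63   58.61]
271 195 [ 524.46 -222.85   61.03]
272 196 [ 522.48 -225.04   59.52]
273 197 [ 520.44 -227.26   58.27]
273 198 [ 518.13 -227.36   58.26]
262 199 [ 504.55 -211.41  120.95]
271 199 [ 515.66 -222.95   58.57]
276 199 [ 516.02 -234.26   58.05]
263 200 [ 502.81 -213.33  118.76]
269 200 [ 511.39 -219.91   69.65]
273 200 [ 513.05 -227.89   61.06]
279 200 [ 513.76 -241.25   58.76]
263 201 [ 500.3  -213.73  120.85]
267 201 [ 507.61 -216.62   78.01]
271 201 [ 509.72 -224.14   66.62]
276 201 [ 511.04 -234.7    60.28]
260 202 [ 498.22 -207.24  119.46]
264 202 [ 498.07 -216.06  121.6 ]
268 202 [ 505.55 -218.84   77.18]
272 202 [ 507.02 -226.83   69.5 ]
276 202 [ 508.81 -234.75   59.89]
281 202 [ 509.11 -246.07   59.7 ]
263 203 [ 496.34 -213.63  118.71]
267 203 [ 496.78 -221.96  117.21]
271 203 [ 504.02 -225.19   73.63]
275 203 [ 504.6  -233.87   71.34]
280 203 [ 506.29 -244.19   62.61]
261 20
[... 891 characters left out ...]
.52 -222.39   99.38]
253 210 [ 479.58 -194.41  126.87]
257 210 [ 480.76 -201.8   120.14]
261 210 [ 481.48 -209.77  116.51]
265 210 [ 482.09 -217.92  113.75]
252 211 [ 477.35 -192.47  127.24]
256 211 [ 477.5  -200.95  127.59]
260 211 [ 478.93 -208.11  119.01]
264 211 [ 479.77 -215.99  114.5 ]
253 212 [ 475.07 -194.93  128.75]
257 212 [ 476.09 -202.43  122.86]
261 212 [ 476.87 -210.3   118.75]
265 212 [ 477.49 -218.39  115.77]
257 213 [ 473.53 -203.02  126.  ]
261 213 [ 474.5  -210.64  120.39]
265 213 [ 475.65 -218.19  113.5 ]
258 214 [ 471.36 -205.33  126.7 ]
262 214 [ 471.88 -213.41  124.33]
258 215 [ 468.84 -205.89  129.69]
262 215 [ 469.64 -213.64  125.19]
261 216 [ 467.69 -211.39  123.5 ]
```

View pics/ring.png

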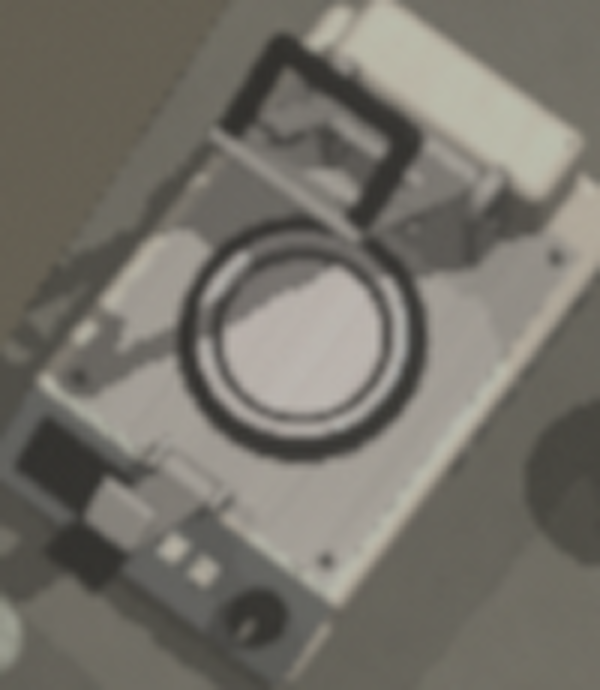

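```bash
python3 - <<'E'
from h import *
np.set_printoptions(precision=2,suppress=True)
i=vision.get_image("top")
f=lambda x,y,z:px(i,245+x/6,120+y/6,z=z)
a=f(45,380,45);b=f(335,605,45);d=a-b;print("front edge",np.degrees(np.arctan2(d[1],d[0]))-90, f(302.5,336,48), f(303.5,338,56))
h1=f(280,38,240);h2=f(415,140,240);d=h1-h2;print("handle",h1,h2,np.degrees(np.arctan2(d[1],d[0]))-90)
yaw=np.radians(-36.4)
Rg=tool(yaw,0.6); x=Rg.as_matrix()[:,0]
pg=np.array([531.3,-428.5,47.5]); T=pg+18.7*x; 
g=goal(T-120*x,Rg); print(T,T-120*x); print(g, np.linalg.norm(g[3:]))
print(goal(np.array([330,-560,240]),Rg))
E
```

```text
front edge -36.437276478848965 [ 572.93 -275.9    48.  ] [ 570.34 -276.85   56.  ]
handle [ 626.56 -278.42  240.  ] [ 593.85 -322.35  240.  ] -36.668385543247076
[ 539.8  -434.77   32.07] [ 485.26 -394.56  131.11]
[  91.47 -145.48 -332.9    -2.1    -0.34    0.65] 2.225924634765996
[ -17.45  -38.65 -132.76   -2.1    -0.34    0.65]
```

```bash
python3 -m jog '[[0,-10,-30,-0.42,-0.07,0.13],[0,-20,-70,-0.84,-0.14,0.26],[-10,-40,-110,-1.26,-0.21,0.39],[-10,-70,-160,-1.68,-0.28,0.52],[-10,-90,-200,-2.1,-0.34,0.65]]' 1; python3 -m jog '[[0,0,0,0,0,0],[0,0,0,0,0,0]]'
python3 - <<'E'
from h import *
np.set_printoptions(precision=2,suppress=True)
s=manip.read_state(); print(s["q"],s["eef_pos"])
Rg=tool(np.radians(-36.4),0.6);print(goal([485.26,-394.56,131.11],Rg))
E
```

```text
clock: 0.9
eef_pos: [376.5, -490.5, 233.4]
ee_rot: [-0.581, -0.268, 0.636, -0.432]
wrist_force: [0.4, 0.0, -0.9]
finger_gap: 87.9
clock: 1.1
eef_pos: [376.1, -490.8, 233.0]
ee_rot: [-0.582, -0.268, 0.636, -0.43]
wrist_force: [0.1, -0.1, -0.3]
finger_gap: 87.7
[ 0.86  0.27 -0.15  1.85  0.25  0.84  0.04] [ 376.13 -490.84  232.98]
[  81.21   30.6  -155.     -1.39   -0.22    0.43]
```

```bash
python3 -m jog '[[0,0,-15,-0.14,-0.02,0.04],[0,0,-30,-0.28,-0.04,0.09],[0,0,-45,-0.42,-0.07,0.13],[0,0,-60,-0.56,-0.09,0.17],[0,0,-75,-0.7,-0.11,0.22]]'; python3 - <<'E'
from h import *
np.set_printoptions(precision=2,suppress=True)
s=manip.read_state(); print(s["q"],s["eef_pos"])
Rg=tool(np.radians(-36.4),0.6);print(goal([485.26,-394.56,131.11],Rg))
E
```

```text
clock: 1.6
eef_pos: [412.9, -430.5, 219.3]
ee_rot: [0.389, 0.381, -0.487, 0.683]
wrist_force: [-0.8, -0.6, 0.2]
finger_gap: 88.0
[ 0.84  0.17 -0.26  2.09  0.46  0.51  0.42] [ 412.86 -430.46  219.3 ]
[ 83.02  63.54 -58.11  -0.69  -0.11   0.21]
```

```bash
python3 -m jog '[[10,12,-12,-0.14,-0.02,0.04],[30,25,-24,-0.28,-0.04,0.08],[45,38,-36,-0.42,-0.07,0.13],[65,50,-48,-0.56,-0.09,0.17],[83,64,-58,-0.7,-0.11,0.21]]'; python3 -m jog '[[0,0,0,0,0,0]]'; python3 - <<'E'
from h import *
np.set_printoptions(precision=2,suppress=True)
s=manip.read_state(); print(s["q"],s["eef_pos"])
Rg=tool(np.radians(-36.4),0.6);print(goal([485.26,-394.56,131.11],Rg))
s=manip.read_state();i=vision.get_image("wrist"); save(i["color"],"w1")
P=cloud(i,s); Z=P[...,2]
x=Rg.as_matrix()[:,0]; print(proj(i,[[531.3,-428.5,51],[570,-276,56]],s))
E
```

```text
clock: 2.1
eef_pos: [472.9, -401.5, 142.9]
ee_rot: [0.183, 0.439, -0.317, 0.821]
wrist_force: [-0.1, -1.1, -0.1]
finger_gap: 87.7
clock: 2.2
eef_pos: [472.9, -401.4, 142.4]
ee_rot: [0.183, 0.439, -0.317, 0.82]
wrist_force: [-0.2, -0.4, -0.6]
finger_gap: 87.9
[ 0.8   0.3  -0.28  2.21  1.23  0.18  0.19] [ 472.93 -401.39  142.41]
[12.09 13.15 -2.69 -0.11 -0.02  0.05]
[[339.02 200.11]
 [517.82 138.93]]
```

View pics/w1.png

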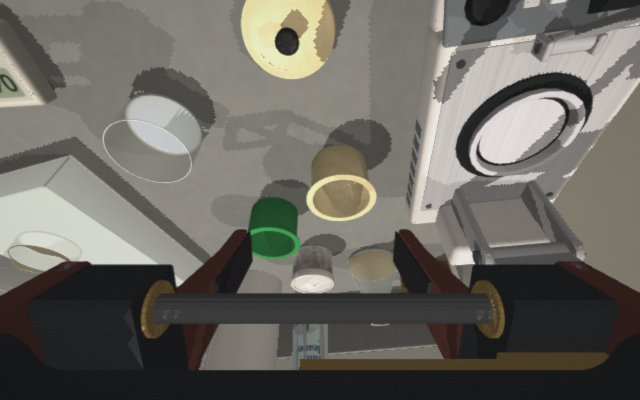

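```bash
python3 -m jog '[[12,13,-3,-0.11,-0.02,0.05],[12,13,-3,-0.11,-0.02,0.05],[12,13,-3,-0.11,-0.02,0.05]]'; python3 - <<'E'
from h import *
np.set_printoptions(precision=3,suppress=True)
s=manip.read_state(); print(s["q"],s["eef_pos"])
Rg=tool(np.radians(-36.4),0.6);print(goal([485.26,-394.56,131.11],Rg))
E
```

```text
clock: 2.55
eef_pos: [485.3, -394.7, 133.0]
ee_rot: [0.147, 0.441, -0.275, 0.841]
wrist_force: [-0.7, -0.2, -0.5]
finger_gap: 87.8
[ 0.954  0.35  -0.452  2.211  1.555  0.181  0.01 ] [ 485.29  -394.744  133.036]
[ 1.511  0.122 -1.202 -0.002  0.003 -0.004]
```

```bash
python3 - <<'E'
from h import *
np.set_printoptions(precision=3,suppress=True)
s=manip.read_state();i=vision.get_image("wrist"); save(i["color"],"w2",(240,130,440,260),4)
a=np.linspace(0,2*np.pi,9)[:-1]
P=np.stack([531.3+34.5*np.cos(a),-428.5+34.5*np.sin(a),51+0*a],1); print(proj(i,P,s)); print(proj(i,[[531.3,-428.5,51]],s))
E
```

```text
[[340.446 219.385]
 [355.592 205.653]
 [351.147 187.91 ]
 [326.338 177.365]
 [297.287 182.475]
 [284.462 198.999]
 [293.281 215.274]
 [315.788 223.009]]
[[320.557 202.376]]
```

View pics/w2.png

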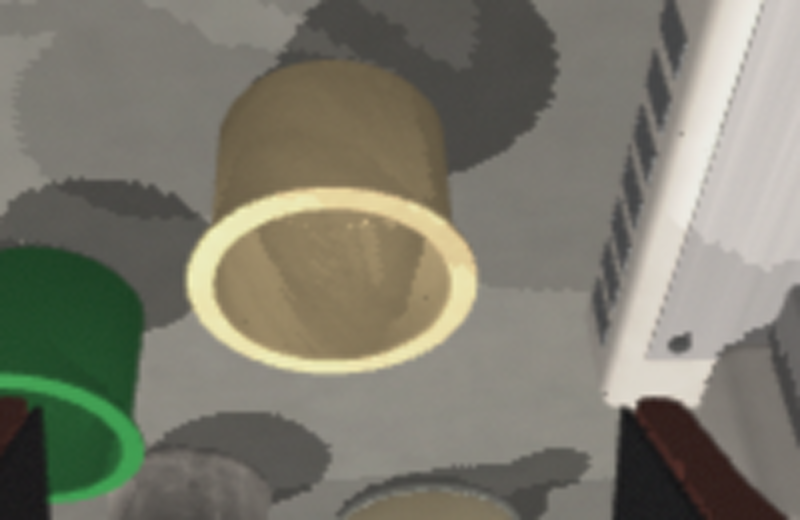

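```bash
python3 - <<'E'
from h import *
np.set_printoptions(precision=2,suppress=True)
Rg=tool(np.radians(-36.4),0.6);x=Rg.as_matrix()[:,0]
print(goal(np.array([532.6,-426.7,47.5])+18.7*x,Rg))
E
```

```text
[121.7    1.93  -1.8   -0.     0.    -0.  ]
```

```bash
python3 -m jog '[[25,1,-1,0,0,0],[50,2,-2,0,0,0],[75,2,-2,0,0,0],[100,2,-2,0,0,0],[121,2,-2,0,0,0]]';python3 -m jog '[[0,0,0,0,0,0],[0,0,0,0,0,0]]'; python3 - <<'E'
from h import *
np.set_printoptions(precision=2,suppress=True)
s=manip.read_state();i=vision.get_image("wrist"); save(i["color"],"w3")
Rg=tool(np.radians(-36.4),0.6);x=Rg.as_matrix()[:,0];print(s["q"])
print(goal(np.array([532.6,-426.7,47.5])+18.7*x,Rg))
E
```

```text
clock: 3.1
eef_pos: [541.5, -432.4, 31.4]
ee_rot: [0.146, 0.442, -0.275, 0.841]
wrist_force: [-0.3, -1.3, -0.2]
finger_gap: 87.7
clock: 3.3
eef_pos: [541.4, -430.8, 32.3]
ee_rot: [0.146, 0.442, -0.274, 0.841]
wrist_force: [0.0, -0.1, 0.8]
finger_gap: 87.6
[ 1.03  0.66 -0.57  2.09  2.03  0.36 -0.35]
[ 1.27 -2.14  0.36  0.    0.   -0.  ]
```

View pics/w3.png

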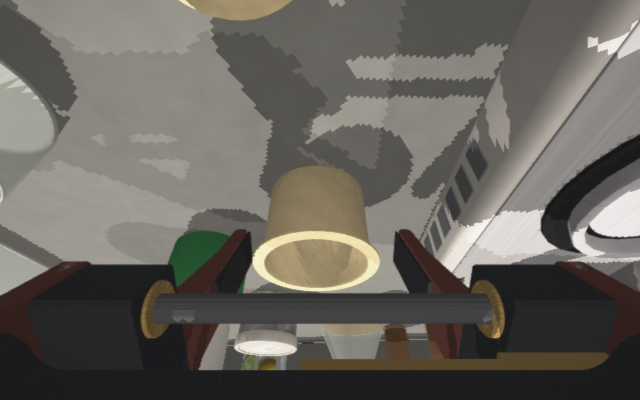

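```bash
python3 -m jog '[[1,-2,0,0,0,0]]'; python3 -m jog '[[0,0,0,0,0,0],[0,0,0,0,0,0],[0,0,0,0,0,0],[0,0,0,0,0,0],[0,0,0,0,0,0]]' -1 30; python3 - <<'E'
from h import *
np.set_printoptions(precision=2,suppress=True)
s=manip.read_state();i=vision.get_image("wrist"); save(i["color"],"w4",(220,150,420,310),4)
R0=R.from_quat(s["ee_rot"]);print(s["finger_gap"],R0.inv().apply([0,0,100]))
E
```

```text
clock: 3.45
eef_pos: [541.3, -432.2, 32.7]
ee_rot: [0.145, 0.442, -0.273, 0.842]
wrist_force: [0.8, 0.5, 1.6]
finger_gap: 87.7
clock: 3.95
eef_pos: [541.1, -433.0, 31.8]
ee_rot: [0.145, 0.442, -0.274, 0.842]
wrist_force: [-4.2, -0.4, 6.5]
finger_gap: 66.0
66.0115170594699 [-82.31   0.27  56.79]
```

View pics/w4.png

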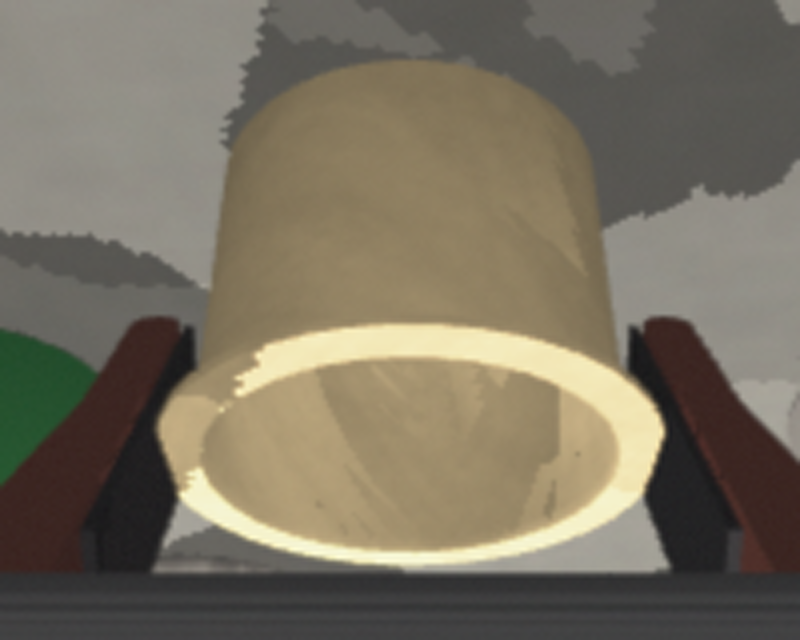

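```bash
python3 -m jog '[[-8,0,6,0,0,0],[-16,0,11,0,0,0],[-32,0,22,0,0,0],[-53,0,36,0,0,0],[-74,0,51,0,0,0]]'; python3 -m jog '[[0,0,0,0,0,0]]'; python3 - <<'E'
from h import *
np.set_printoptions(precision=2,suppress=True)
s=manip.read_state();i=vision.get_image("wrist"); save(i["color"],"w5",(220,150,420,310),4)
R0=R.from_quat(s["ee_rot"]);print(s["q"],s["finger_gap"])
t=vision.get_image("scene"); save(t["color"],"s5",(240,110,440,310),3)
E
```

```text
clock: 4.5
eef_pos: [541.0, -432.1, 115.8]
ee_rot: [0.145, 0.442, -0.273, 0.842]
wrist_force: [0.2, -0.4, -1.7]
finger_gap: 66.2
clock: 4.6
eef_pos: [542.1, -433.0, 117.6]
ee_rot: [0.145, 0.441, -0.274, 0.842]
wrist_force: [0.5, 0.1, -1.3]
finger_gap: 66.0
[ 0.89  0.46 -0.4   2.07  1.46  0.19  0.14] 65.98632500082735
```

View pics/w5.png

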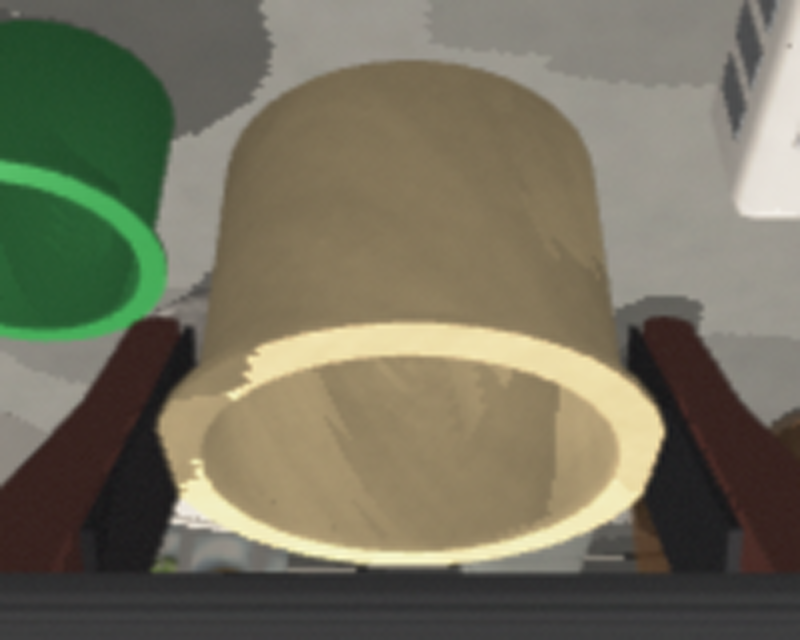

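View pics/s5.png

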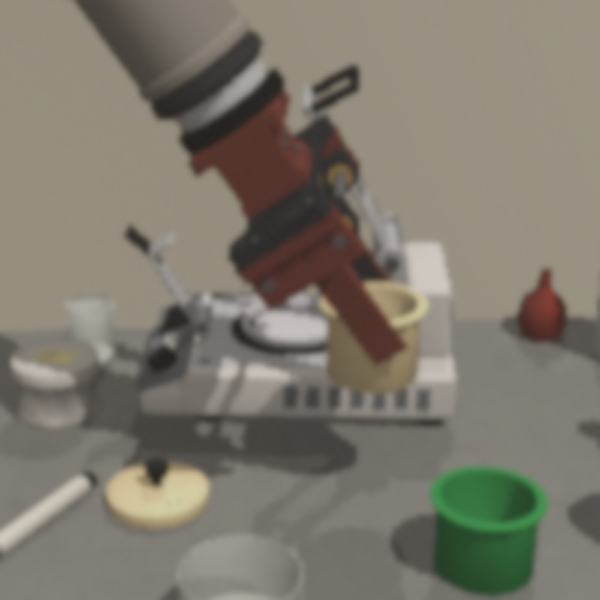

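```bash
python3 -m jog '[[-17,0,-25,0,0,0],[-33,0,-49,0,0,0],[-33,30,-49,0,0,0],[-33,55,-49,0,0,0],[-33,55,-49,0,0,0]]'; python3 -m jog '[[0,0,0,0,0,0]]'; python3 - <<'E'
from h import *
np.set_printoptions(precision=2,suppress=True)
s=manip.read_state();i=vision.get_image("wrist"); save(i["color"],"w6",(200,50,600,310),2)
print(s["q"],s["finger_gap"])
yaw=np.radians(-36.4);ex=np.array([np.cos(yaw),np.sin(yaw),0])
c=np.array(s["eef_pos"])-10.58*ex; c[2]+=19.2
a=np.linspace(0,2*np.pi,9)[:-1]
r=lambda c,rad:c+rad*np.stack([np.cos(a),np.sin(a),0*a],1)
for n,cc,rad in [("rim",c,34.5),("ringtop_out",np.array([571,-276.3,56]),41),("floor",np.array([571,-276.3,48]),33.5)]:
    e=cv2.fitEllipse(proj(i,r(cc,rad),s).astype(np.float32)); p=proj(i,r(cc,rad),s);print(n,p.min(0),p.max(0),e)
E
```

```text
clock: 5.2
eef_pos: [527.3, -349.2, 112.9]
ee_rot: [0.145, 0.443, -0.27, 0.842]
wrist_force: [0.4, 0.0, -1.6]
finger_gap: 66.1
clock: 5.3
eef_pos: [524.9, -352.9, 112.8]
ee_rot: [0.145, 0.443, -0.273, 0.841]
wrist_force: [0.7, -0.0, -2.3]
finger_gap: 66.0
[ 0.87  0.41 -0.51  2.2   1.69  0.29 -0.2 ] 66.04710460019615
rim [256.16 231.38] [380.18 290.8 ] ((319.73358154296875, 260.9633483886719), (60.16779327392578, 127.1650619506836), 90.10570526123047)
ringtop_out [388.25 125.51] [503.78 207.15] ((444.99176025390625, 166.17225646972656), (75.65057373046875, 124.14915466308594), 70.18909454345703)
floor [396.43 127.76] [487.23 194.14] ((441.0118103027344, 160.85104370117188), (61.583534240722656, 98.45491790771484), 69.47221374511719)
```

View pics/w6.png

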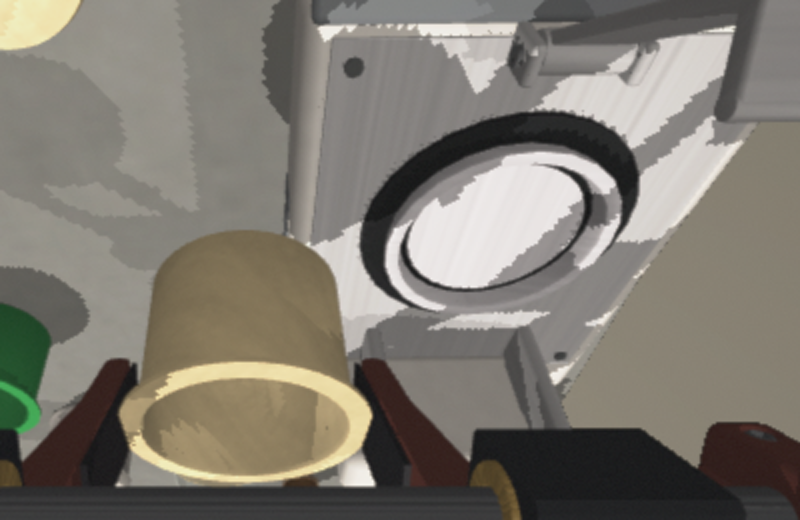

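```bash
python3 - <<'E'
from h import *
from scipy.optimize import least_squares
np.set_printoptions(precision=2,suppress=True)
s=manip.read_state();i=vision.get_image("wrist")
a=np.linspace(0,2*np.pi,181)[:-1]
def ext(c,z,rad,off):
    Pw=np.array([c[0],c[1],z])+rad*np.stack([np.cos(a),np.sin(a),0*a],1)-off
    p=proj(i,Pw,s); return np.r_[p.min(0),p.max(0)]
ey=R.from_quat(s["ee_rot"]).as_matrix()[:,1]; ex=np.array([ey[1],-ey[0],0]);print(np.degrees(np.arctan2(ex[1],ex[0])))
# rim
for zc in (s["eef_pos"][2]+19.2,):
  obs=np.array([259.5,230.5,386.5,290.5]); f=least_squares(lambda c:ext(c,zc,34.5,0)-obs,[517,-346]); rim=f.x; print("rim",rim,f.fun, rim-s["eef_pos"][:2])
S=[]
for n,obs,z,rad in [("floor",[401.5,131.5,496,196],48,33.5),("out",[392,121,511,204.5],56,41)]:
  f=least_squares(lambda c:ext(c,z,rad,0)-np.array(obs),[571,-276]); print(n,f.x,f.fun); S.append(f.x)
for c in S:
  d=c-rim; print(d, d@ex[:2], d@ey[:2])
E
```

```text
-36.113499758400856
rim [ 516.6  -345.91] [-0.19 -0.06  0.19  0.32] [-7.76  7.92]
floor [ 577.   -273.67] [ 0.15 -0.5  -0.14  0.75]
out [ 570.47 -272.79] [-1.28 -0.06  1.16  0.87]
[60.4  72.23] 6.219511376741673 93.95162900836782
[53.87 73.12] 0.42516714716720994 90.81692859827072
```

```bash
python3 - <<'E'
from h import *
s=manip.read_state();i=vision.get_image("wrist")
a=np.linspace(0,2*np.pi,121)
im=cv2.resize(i["color"][:,:,::-1][95:215,370:530],None,fx=5,fy=5,interpolation=cv2.INTER_CUBIC)
for c,z,rad,col in [((574,-273.5),48,33.5,(0,0,255)),((574,-273.5),56,41,(0,200,0)),((574,-273.5),56,35.5,(255,0,0))]:
    p=proj(i,np.array([*c,z])+rad*np.stack([np.cos(a),np.sin(a),0*a],1),s)
    p=((p-[370,95]+0.5)*5).astype(int); cv2.polylines(im,[p],True,col,1)
cv2.imwrite("pics/ov.png",im)
E
```

```text
(no output)
```

View pics/ov.png

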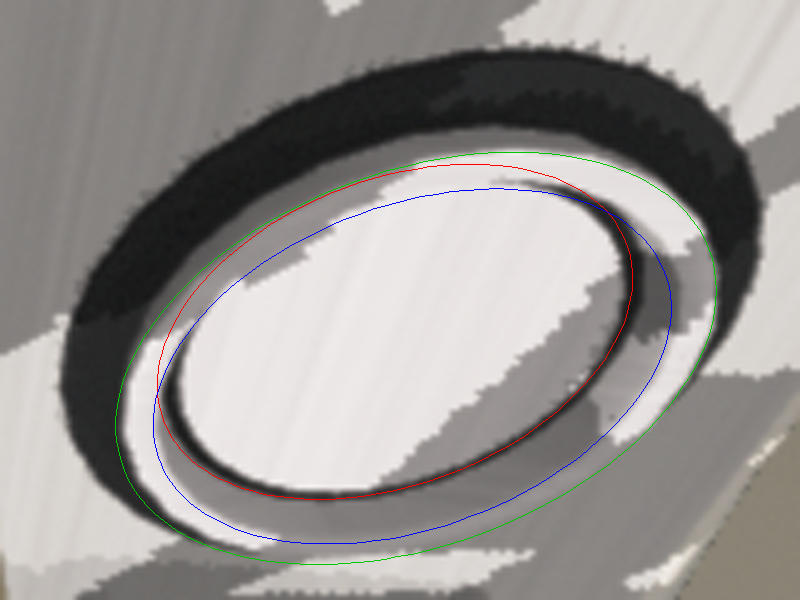

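```bash
python3 -m jog '[[0,25,1,0,0,0],[1,50,2,0,0,0],[2,75,3,0,0,0],[2,92,3,0,0,0],[2,92,3,0,0,0]]'; python3 -m jog '[[0,0,0,0,0,0]]'; python3 - <<'E'
from h import *
np.set_printoptions(precision=2,suppress=True)
s=manip.read_state();i=vision.get_image("wrist"); save(i["color"],"w7",(200,80,440,310),3)
c=np.array([574,-273.5]); rim=s["eef_pos"][:2]+[-7.76,7.92]; d=c-rim
print(s["eef_pos"],s["q"]); M=R.from_quat(s["ee_rot"]).as_matrix()
print("resid world",d,"tool",M.T@[*d,0], "yaw",np.degrees(np.arctan2(-M[0,1],M[1,1])), M.T@[0,0,-1])
E
```

```text
clock: 5.95
eef_pos: [583.9, -279.3, 114.7]
ee_rot: [0.145, 0.442, -0.272, 0.842]
wrist_force: [-0.2, -0.2, -1.9]
finger_gap: 66.0
clock: 6.05
eef_pos: [581.7, -282.3, 114.3]
ee_rot: [0.145, 0.443, -0.274, 0.841]
wrist_force: [-0.4, -0.9, -1.9]
finger_gap: 66.2
[ 581.73 -282.3   114.33] [ 0.72  0.44 -0.56  2.16  1.57  0.43 -0.23]
resid world [0.03 0.88] tool [-0.28  0.72 -0.41] yaw -36.146322038826646 [ 0.82 -0.   -0.57]
```

View pics/w7.png

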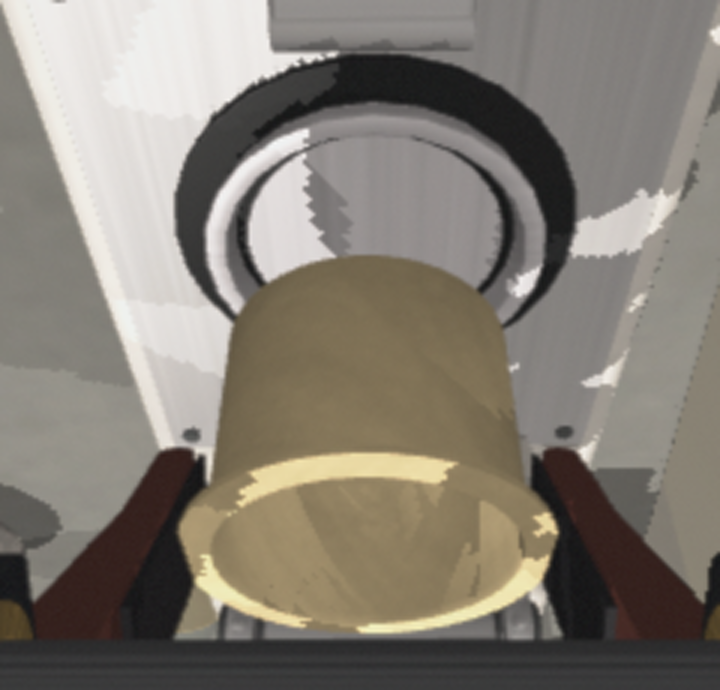

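```bash
python3 -m jog '[[7,1,-5,0,0,0],[14,1,-10,0,0,0],[20,1,-14,0,0,0],[26,1,-18,0,0,0],[26,1,-18,0,0,0]]'; python3 -m jog '[[0,0,0,0,0,0]]'; python3 - <<'E'
from h import *
np.set_printoptions(precision=2,suppress=True)
s=manip.read_state();i=vision.get_image("wrist"); save(i["color"],"w8",(200,80,440,310),3)
print(s["eef_pos"], s["eef_pos"][2]-31.8)
E
```

```text
clock: 6.6
eef_pos: [581.1, -282.1, 81.8]
ee_rot: [0.146, 0.443, -0.275, 0.841]
wrist_force: [-0.1, -0.2, -2.2]
finger_gap: 66.3
clock: 6.7
eef_pos: [582.1, -281.6, 82.9]
ee_rot: [0.145, 0.443, -0.274, 0.841]
wrist_force: [-0.1, 0.1, -2.3]
finger_gap: 65.9
[ 582.1  -281.64   82.94] 51.137182024871066
```

View pics/w8.png

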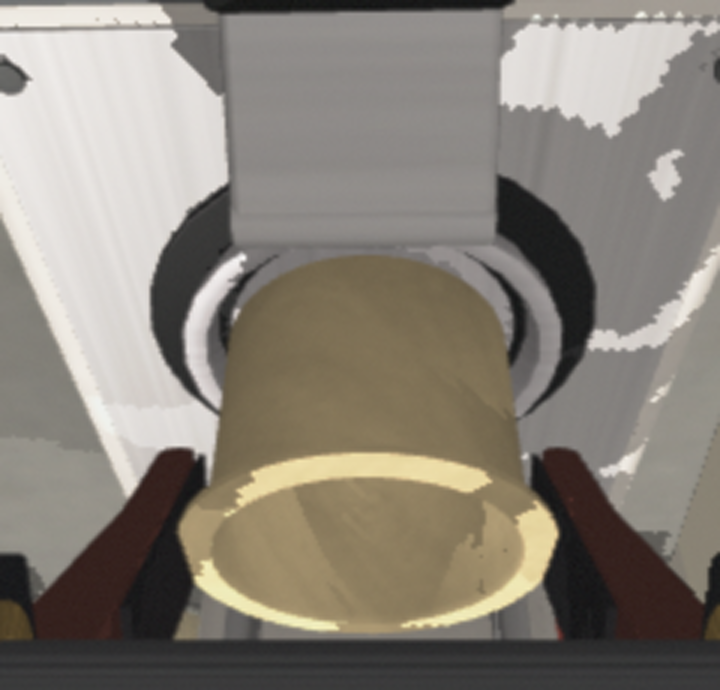

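```bash
python3 -m jog '[[1.2,0.5,-0.8,0,0,0],[2.5,0.5,-1.7,0,0,0],[3.5,0.5,-2.4,0,0,0],[3.5,0.5,-2.4,0,0,0],[3.5,0.5,-2.4,0,0,0]]'; python3 -c "
from h import *
s=manip.read_state();print(s['eef_pos'],s['wrist_force'],s['torque'])"
```

```text
clock: 7.25
eef_pos: [583.7, -280.3, 79.9]
ee_rot: [0.145, 0.442, -0.274, 0.842]
wrist_force: [-4.2, 1.7, 7.1]
finger_gap: 66.4
[ 583.73099406 -280.32661763   79.9173275 ] [-4.19136235  1.73960986  7.06534698] [ 0.09288645  0.38723396 -0.14704765]
```

```bash
python3 -m jog '[[0,0,0,0,0,0],[0,0,0,0,0,0],[0,0,0,0,0,0],[0,0,0,0,0,0]]' 1; python3 -m jog '[[-20,0,0,0,0,0],[-50,0,0,0,0,0],[-80,0,0,0,0,0],[-80,0,0,0,0,0]]'; python3 - <<'E'
from h import *
np.set_printoptions(precision=2,suppress=True)
s=manip.read_state();i=vision.get_image("wrist"); save(i["color"],"w9",(200,80,440,310),3)
print(s["q"]);t=vision.get_image("scene"); save(t["color"],"s9",(240,110,440,310),3)
E
```

```text
clock: 7.65
eef_pos: [583.3, -280.1, 78.8]
ee_rot: [0.145, 0.442, -0.274, 0.842]
wrist_force: [-0.2, -0.8, 0.7]
finger_gap: 87.6
clock: 8.05
eef_pos: [546.9, -252.7, 147.6]
ee_rot: [0.144, 0.441, -0.273, 0.843]
wrist_force: [1.3, -1.0, 0.9]
finger_gap: 87.9
[ 0.71  0.32 -0.59  2.24  1.44  0.41 -0.17]
```

View pics/w9.png

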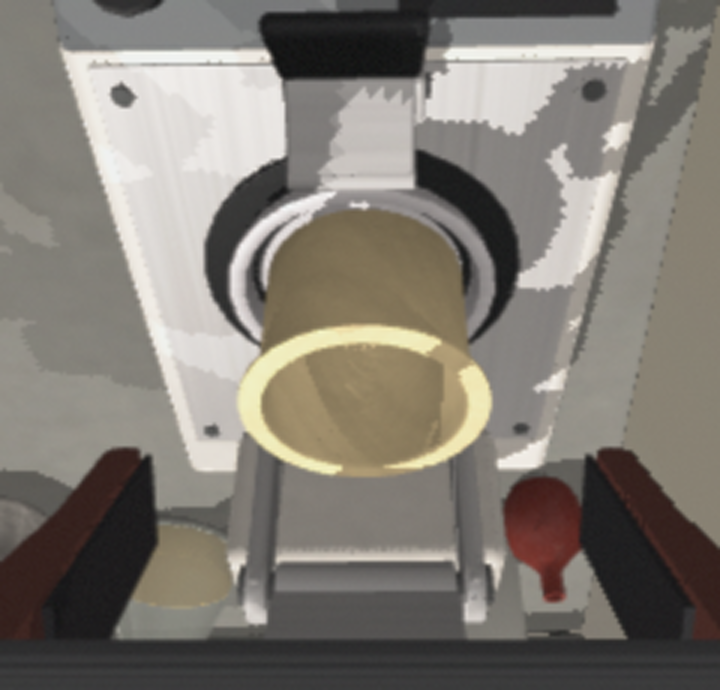

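View pics/s9.png

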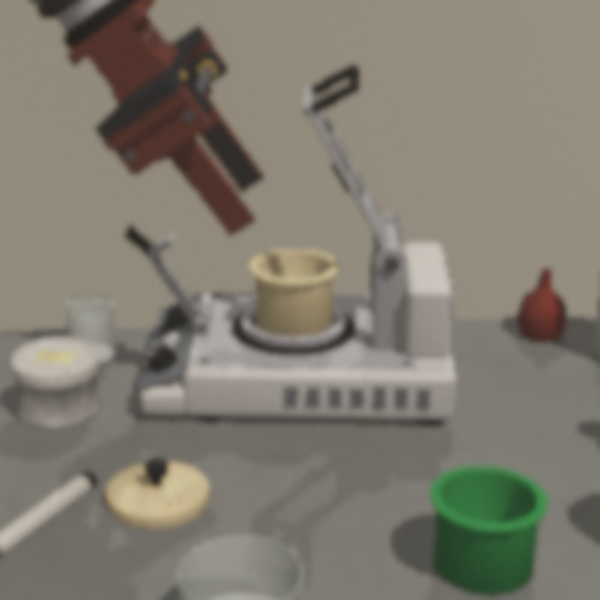

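```bash
cat >> h.py <<'E'
from scipy.optimize import least_squares
def fitc(i,s,obs,z,rad,g):
    a=np.linspace(0,2*np.pi,181)[:-1]
    def f(c):
        p=proj(i,np.array([c[0],c[1],z])+rad*np.stack([np.cos(a),np.sin(a),0*a],1),s); return np.r_[p.min(0),p.max(0)]-np.array(obs)
    r=least_squares(f,g); return r.x,r.fun
E
python3 - <<'E'
from h import *
np.set_printoptions(precision=2,suppress=True)
s=manip.read_state();i=vision.get_image("wrist")
print(fitc(i,s,[279,187.7,364,238.7],99,34.5,[575,-273]))
Rg=tool(np.radians(-36.4),0.6);x=Rg.as_matrix()[:,0]
T=np.array([402.5,-366.5,19]);A=T-90*x;print(A,goal(A,Rg))
E
python3 -m jog '[[-10,-25,7,0,0,0],[-15,-50,10,0,0,0],[-15,-75,10,0,0,0],[-15,-100,10,0,0,0],[-15,-100,10,0,0,0]]' -0.3
python3 - <<'E'
from h import *
np.set_printoptions(precision=2,suppress=True)
Rg=tool(np.radians(-36.4),0.6);x=Rg.as_matrix()[:,0]
T=np.array([402.5,-366.5,19]);A=T-90*x;print(A,goal(A,Rg),manip.read_state()["q"])
E
```

```text
(array([ 572.83, -271.69]), array([-0.33, -0.15,  0.33,  0.39]))
[ 361.6  -336.34   93.28] [ -15.31 -175.78 -111.95    0.      0.     -0.  ]
clock: 8.7
eef_pos: [484.4, -337.8, 160.7]
ee_rot: [0.146, 0.443, -0.277, 0.84]
wrist_force: [-0.0, 0.5, -0.3]
finger_gap: 51.3
[ 361.6  -336.34   93.28] [  -0.55  -71.89 -120.18   -0.     -0.      0.  ] [ 0.91  0.25 -0.52  2.26  1.32  0.24  0.14]
```

```bash
python3 -m jog '[[0,-25,-25,0,0,0],[0,-50,-50,0,0,0],[0,-70,-80,0,0,0],[0,-72,-110,0,0,0],[0,-72,-120,0,0,0]]'; python3 -m jog '[[0,0,0,0,0,0],[0,0,0,0,0,0]]'
python3 - <<'E'
from h import *
np.set_printoptions(precision=2,suppress=True)
Rg=tool(np.radians(-36.4),0.6);x=Rg.as_matrix()[:,0]
T=np.array([402.5,-366.5,19]);A=T-90*x;s=manip.read_state();print(goal(A,Rg),s["q"])
i=vision.get_image("wrist"); save(i["color"],"w10")
print(proj(i,[[402.5,-366.5,30],[402.5,-366.5,12]],s))
E
```

```text
clock: 9.2
eef_pos: [386.5, -340.4, 80.9]
ee_rot: [0.141, 0.464, -0.268, 0.832]
wrist_force: [-0.3, 0.0, -2.1]
finger_gap: 30.7
clock: 9.4
eef_pos: [386.8, -341.1, 80.8]
ee_rot: [0.143, 0.464, -0.269, 0.832]
wrist_force: [-0.2, -0.0, 0.4]
finger_gap: 30.8
[-22.8  -10.9  -13.23   0.02  -0.04   0.  ] [ 1.5   0.5  -1.05  2.41  1.89  0.45 -0.2 ]
[[307.   211.84]
 [308.01 195.77]]
```

View pics/w10.png

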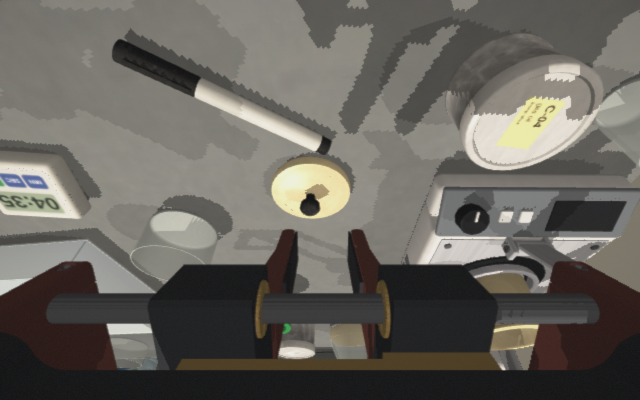

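```bash
python3 - <<'E'
from h import *
np.set_printoptions(precision=2,suppress=True)
s=manip.read_state();i=vision.get_image("wrist"); save(i["color"],"w11",(260,140,365,230),7)
E
```

```text
(no output)
```

View pics/w11.png

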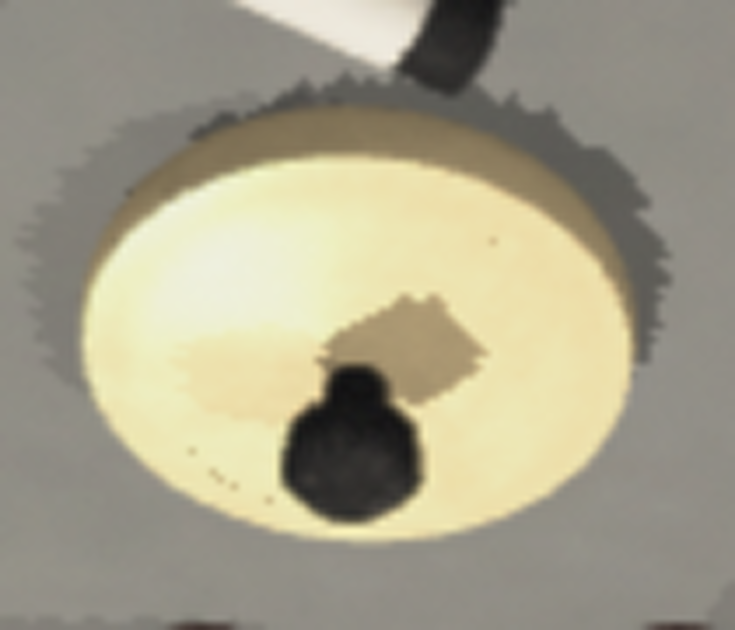

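```bash
python3 - <<'E'
from h import *
np.set_printoptions(precision=2,suppress=True)
s=manip.read_state();i=vision.get_image("wrist")
c,f=fitc(i,s,[271.7,161.9,350.9,217.6],12,34.5,[402,-366]);print(c,f)
for z in (20,23,26):
  print(z,proj(i,[[*c,z]],s), "knob head obs 310.4,204")
x=tool(np.radians(-36.4),0.6).as_matrix()[:,0]
for t in (.55,.6):
  Rg=tool(np.radians(-36.4),t); x=Rg.as_matrix()[:,0]
  # tip ends past knob centre: TCP at z=19, pad axis point at z=24 over knob centre
  T=np.array([*c,24])+x*(5/np.cos(t)); print(T,goal(T-25*x,Rg),goal(T,Rg))
E
```

```text
[ 403.37 -363.89] [-0.99 -0.21  0.98  0.7 ]
20 [[310.94 199.86]] knob head obs 310.4,204
23 [[310.78 202.53]] knob head obs 310.4,204
26 [[310.61 205.25]] knob head obs 310.4,204
[ 405.84 -365.7    19.  ] [44.17 -8.25 -9.19  0.03  0.01  0.  ] [69.17 -8.12 -9.44  0.03  0.01  0.  ]
[ 406.13 -365.92   19.  ] [ 44.38  -8.22 -10.14   0.03  -0.04   0.  ] [69.36 -8.13 -9.14  0.03 -0.04  0.  ]
```

```bash
python3 -m jog '[[15,-3,-3,0.01,-0.01,0],[30,-6,-7,0.02,-0.03,0],[44,-8,-10,0.03,-0.04,0],[44,-8,-10,0.03,-0.04,0],[44,-8,-10,0.03,-0.04,0]]'; python3 - <<'E'
from h import *
np.set_printoptions(precision=2,suppress=True)
s=manip.read_state();i=vision.get_image("wrist"); save(i["color"],"w12",(240,150,400,270),5)
Rg=tool(np.radians(-36.4),.6); x=Rg.as_matrix()[:,0]; print(s["q"])
T=np.array([403.4,-363.9,24])+x*(5/np.cos(.6)); print(T,goal(T,Rg))
E
```

```text
clock: 10.05
eef_pos: [394.5, -356.2, 39.5]
ee_rot: [0.146, 0.444, -0.278, 0.839]
wrist_force: [-0.0, 0.0, -0.5]
finger_gap: 30.7
[ 1.51  0.69 -1.06  2.42  2.13  0.63 -0.35]
[ 406.15 -365.93   19.  ] [25.79 -0.66  0.6  -0.   -0.    0.  ]
```

View pics/w12.png

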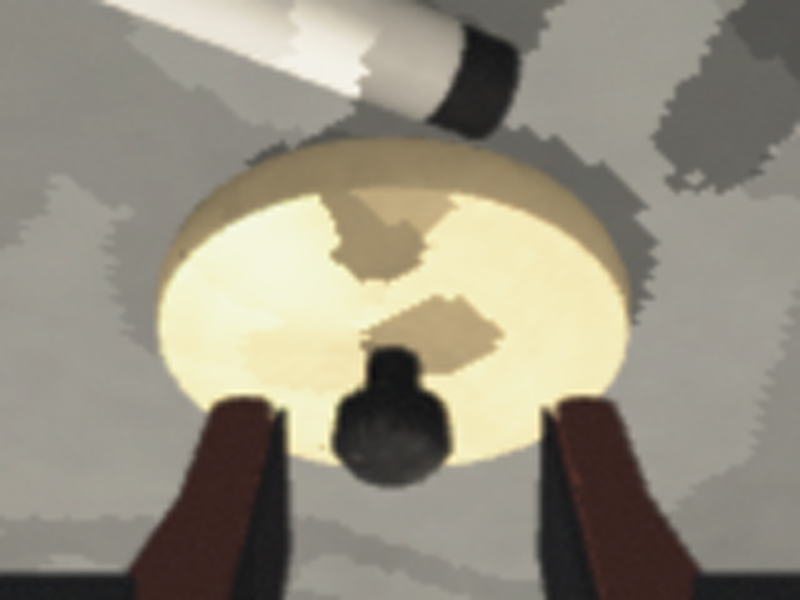

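```bash
python3 -m jog '[[7,-3,0,0,0,0],[14,-3,0,0,0,0],[20,-3,0.5,0,0,0],[24,-3,0.5,0,0,0],[24,-3,0.5,0,0,0]]'; python3 - <<'E'
from h import *
np.set_printoptions(precision=2,suppress=True)
s=manip.read_state();i=vision.get_image("wrist"); save(i["color"],"w13",(240,150,400,270),5)
print(s["q"],s["eef_pos"],s["wrist_force"])
E
```

```text
clock: 10.6
eef_pos: [403.2, -367.4, 18.9]
ee_rot: [0.148, 0.443, -0.279, 0.839]
wrist_force: [0.5, -0.9, -0.7]
finger_gap: 31.0
[ 1.49  0.77 -1.04  2.39  2.17  0.66 -0.35] [ 403.17 -367.36   18.94] [ 0.48 -0.92 -0.67]
```

View pics/w13.png

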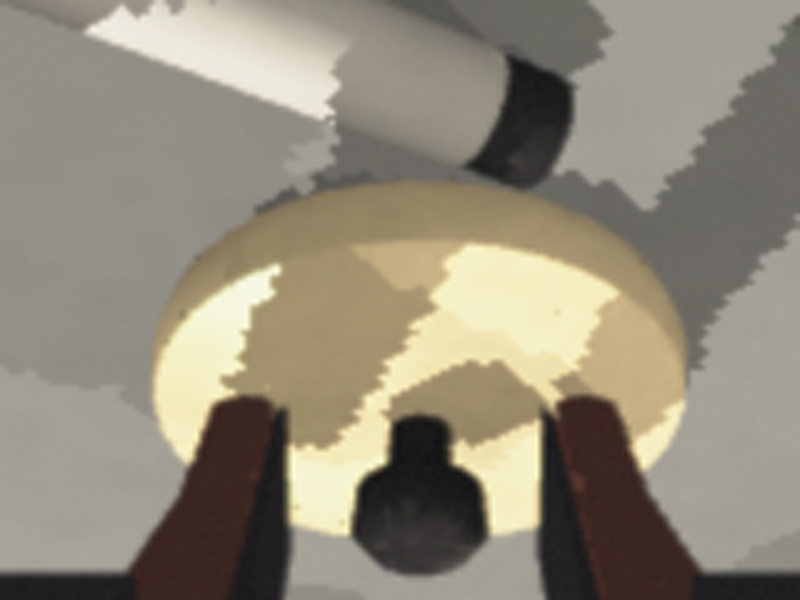

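```bash
python3 -m jog '[[0,0,0,0,0,0],[0,0,0,0,0,0],[0,0,0,0,0,0],[0,0,0,0,0,0],[0,0,0,0,0,0]]' -1 30; python3 -c "
from h import *
s=manip.read_state();print(s['eef_pos'],s['wrist_force'])"; python3 -m jog '[[-6,0,4,0,0,0],[-12,0,8,0,0,0],[-20,0,14,0,0,0],[-20,0,14,0,0,0]]'; python3 - <<'E'
from h import *
np.set_printoptions(precision=2,suppress=True)
s=manip.read_state();i=vision.get_image("wrist"); save(i["color"],"w14",(240,150,400,270),5)
print(s["q"],s["eef_pos"],s["wrist_force"],s["finger_gap"])
E
```

```text
clock: 11.15
eef_pos: [402.9, -367.2, 19.6]
ee_rot: [0.148, 0.443, -0.279, 0.839]
wrist_force: [-1.6, 0.8, 1.5]
finger_gap: 15.6
[ 402.94302602 -367.2040613    19.5834518 ] [-1.55313673  0.82641137  1.52222888]
clock: 11.55
eef_pos: [403.7, -368.2, 45.6]
ee_rot: [0.147, 0.443, -0.279, 0.839]
wrist_force: [-0.3, 0.0, -1.3]
finger_gap: 15.9
[ 1.51  0.68 -1.05  2.39  2.1   0.6  -0.31] [ 403.74 -368.23   45.63] [-0.28  0.03 -1.26] 15.86779008756924
```

View pics/w14.png

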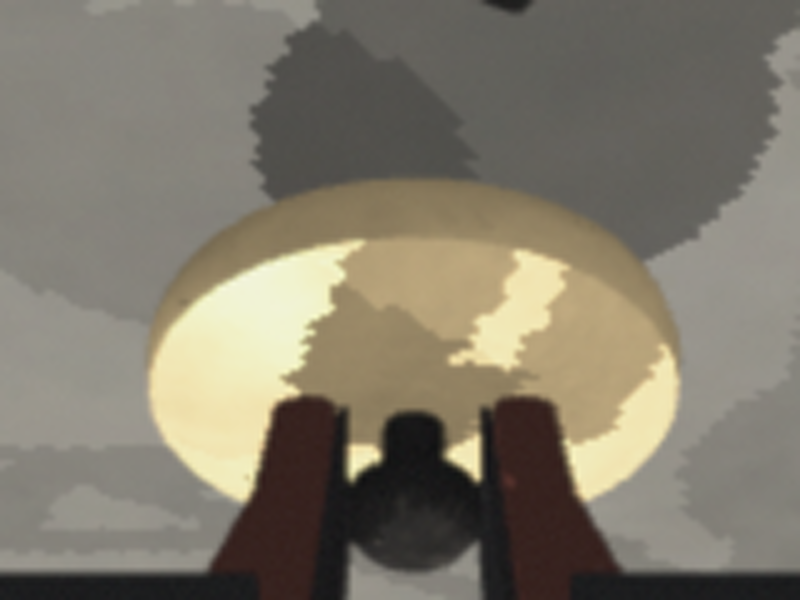

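```bash
python3 - <<'E'
from h import *
np.set_printoptions(precision=2,suppress=True)
s=manip.read_state();i=vision.get_image("wrist")
a=np.linspace(0,2*np.pi,181)[:-1]; z=s["eef_pos"][2]-19.58+12
obs=np.array([269.6,197.5,376]); 
def f(c):
    p=proj(i,np.array([c[0],c[1],z])+34.5*np.stack([np.cos(a),np.sin(a),0*a],1),s); return np.r_[p.min(0),p.max(0)[0]]-obs
r=least_squares(f,[403,-366]); print(r.x,r.fun,r.x-s["eef_pos"][:2])
E
python3 -m jog '[[-20,0,14,0,0,0],[-45,0,31,0,0,0],[-75,0,52,0,0,0],[-95,0,66,0,0,0],[-95,0,66,0,0,0]]'
python3 -m jog '[[12,0,16,0,0,0],[25,0,35,0,0,0],[45,0,65,0,0,0],[45,0,65,0,0,0]]'
python3 -c "
from h import *
s=manip.read_state();print(s['q'],goal([565.3+8-0,-271.7-5,130],tool(np.radians(-36.2),.6)))"
```

```text
[ 402.69 -365.43] [-1.87  0.75  1.87] [-0.72  2.72]
clock: 12.15
eef_pos: [404.8, -369.1, 162.4]
ee_rot: [0.146, 0.442, -0.28, 0.84]
wrist_force: [0.0, -0.8, -1.3]
finger_gap: 16.1
clock: 12.55
eef_pos: [470.1, -417.6, 159.5]
ee_rot: [0.149, 0.442, -0.279, 0.839]
wrist_force: [-0.1, 0.3, -0.9]
finger_gap: 15.8
[ 1.43354247  0.42973689 -0.95861664  2.15946207  1.34376514  0.36039516
  0.34495224] [ 2.37446180e+01  1.74502304e+02 -1.84508295e+01 -1.05339095e-02
  1.03066015e-04  3.41587222e-03]
```

```bash
python3 -m jog '[[0,30,0,0,0,0],[0,65,0,0,0,0],[5,100,-5,0,0,0],[10,140,-8,0,0,0],[17,172,-12,-0.01,0,0]]'; python3 -m jog '[[0,0,0,0,0,0]]'; 
python3 - <<'E'
from h import *
np.set_printoptions(precision=2,suppress=True)
s=manip.read_state(); print(s['q'],goal([574.5,-274.6,130],tool(np.radians(-36.2),.6)))
i=vision.get_image("wrist"); save(i["color"],"w15",(220,120,430,290),4)
t=vision.get_image("scene"); save(t["color"],"s15",(240,110,440,310),3)
E
```

```text
clock: 13.05
eef_pos: [570.5, -275.4, 138.0]
ee_rot: [0.143, 0.445, -0.276, 0.84]
wrist_force: [0.5, 0.5, -1.7]
finger_gap: 15.9
clock: 13.15
eef_pos: [572.4, -271.4, 137.5]
ee_rot: [0.143, 0.446, -0.272, 0.841]
wrist_force: [-0.1, -0.2, -1.8]
finger_gap: 15.8
[ 1.04  0.51 -0.99  2.15  1.51  0.62 -0.1 ] [ 8.25 -1.32 -1.25  0.01 -0.   -0.  ]
```

View pics/w15.png

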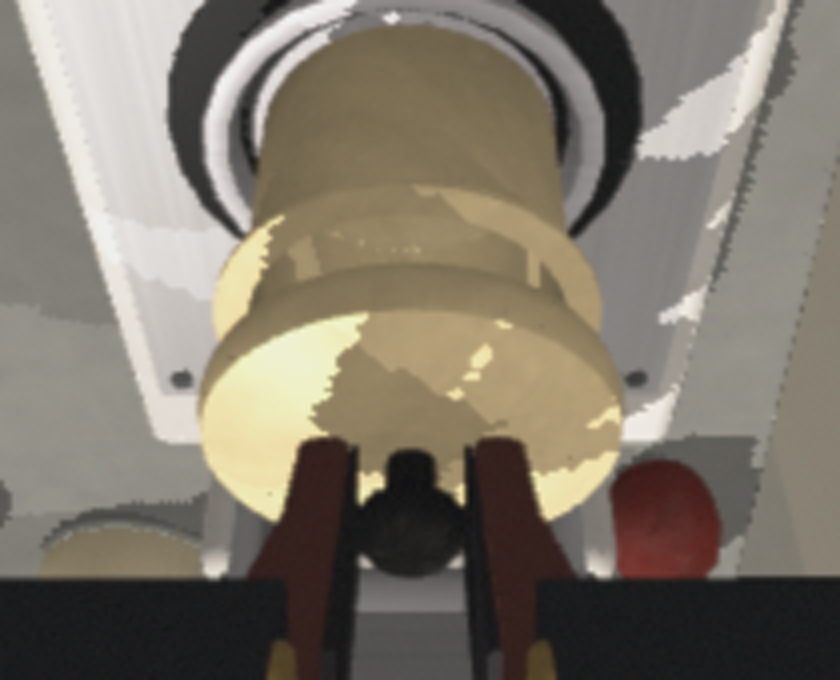

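View pics/s15.png

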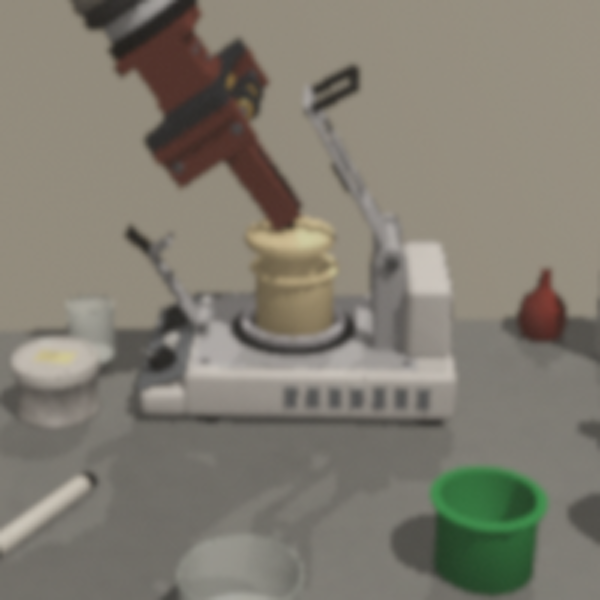

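```bash
python3 -c "
from h import *
np.set_printoptions(precision=2,suppress=True)
print(goal([575.7,-274.5,122],tool(np.radians(-36.4),.6)))"
```

```text
[14.92  5.22 -5.48  0.01 -0.    0.  ]
```

```bash
python3 -m jog '[[0,0,0,0,0,0],[0,0,0,0,0,0],[0,0,0,0,0,0]]'; python3 - <<'E'
from h import *
np.set_printoptions(precision=2,suppress=True)
s=manip.read_state(); print(s["eef_pos"],s["joint_velocities"])
i=vision.get_image("wrist"); save(i["color"],"w16",(220,120,430,290),4)
s=manip.read_state(); print(s["eef_pos"],goal([575.7,-274.5,122],tool(np.radians(-36.4),.6)))
t=vision.get_image("scene"); save(t["color"],"s16",(300,150,380,230),8)
E
```

```text
clock: 13.55
eef_pos: [569.2, -278.9, 138.4]
ee_rot: [0.144, 0.445, -0.277, 0.839]
wrist_force: [1.1, -0.2, -2.7]
finger_gap: 15.7
[ 569.15 -278.88  138.39] [-0.  0. -0. -0.  0. -0.  0.]
[ 569.33 -278.7   138.48] [15.07  7.24 -7.09  0.   -0.    0.  ]
```

View pics/w16.png

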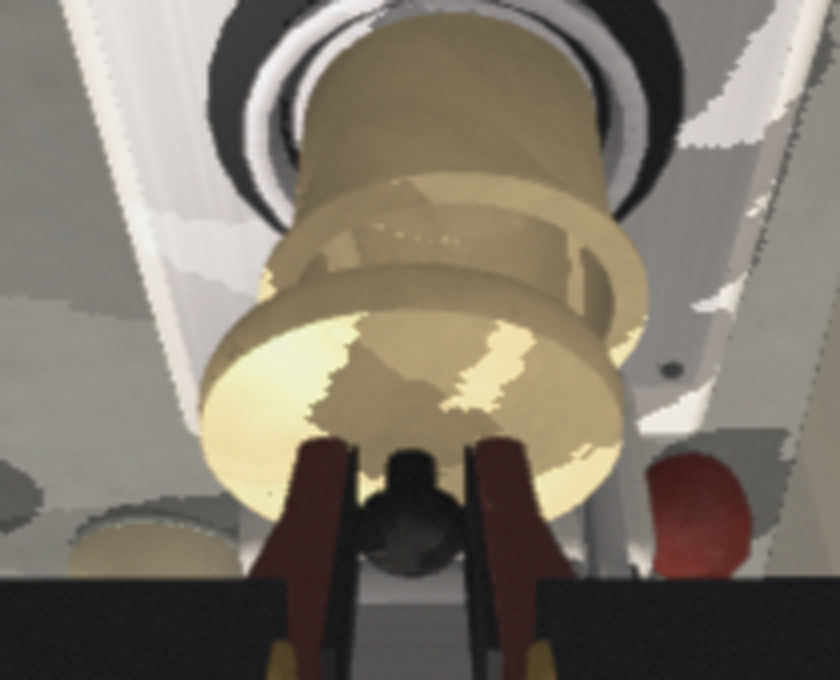

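View pics/s16.png

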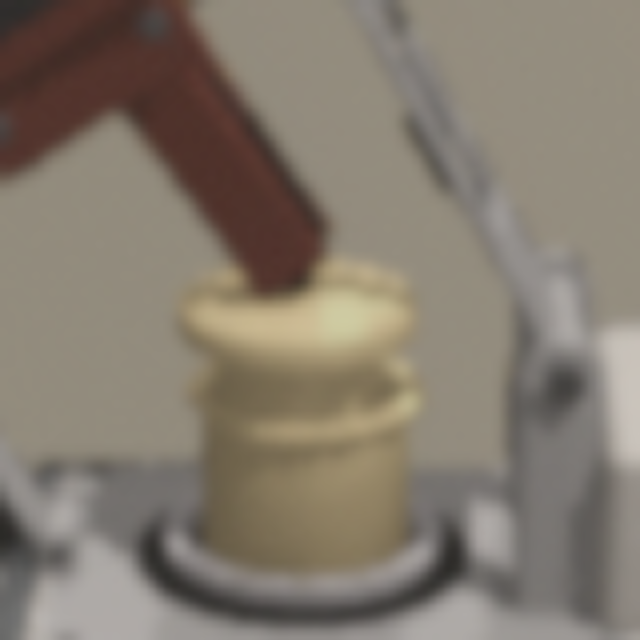

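```bash
python3 - <<'E'
from h import *
np.set_printoptions(precision=3,suppress=True)
s=manip.read_state(); t=vision.get_image("scene"); i=vision.get_image("wrist")
M=R.from_quat(s["ee_rot"]).as_matrix(); ey=M[:,1]; ex=np.array([ey[1],-ey[0],0])
a=np.linspace(0,2*np.pi,181)[:-1]
def E(im,c,z,rad,st=None):
    p=proj(im,np.array([*c,z])+rad*np.stack([np.cos(a),np.sin(a),0*a],1),st); return np.r_[p.min(0),p.max(0)]
cov=s["eef_pos"][:2]-2.2*ex[:2]; zu=s["eef_pos"][2]-19.58
m=lambda e:(e[0]+e[2])/2
print("cov scene u",m(E(t,cov,zu+6,34.5)),"obs",300+297.5/8)
for d in range(0,9,2):
  c=cov+d*ex[:2]+7.3*ey[:2]; print(d,"rim u",m(E(t,c,97,34.5)), "obs",300+306/8)
# wrist: near edge rim top surface
for d in range(0,9,2):
  c=cov+d*ex[:2]+9*ey[:2]; e=E(i,c,99,34.5,s);e2=E(i,c,92,34.5,s);e3=E(i,c,48,30,s); print(d,(e-[220,120,220,120])*4,(e2[1]-120)*4,(e3[1]-120)*4)
e=E(i,cov+1.8*ey[:2],zu+12,34.5,s);print("cover",(e-[220,120,220,120])*4, (E(i,cov+1.8*ey[:2],zu,34.5,s)[1]-120)*4)
E
```

```text
cov scene u 335.80535428352255 obs 337.1875
0 rim u 335.9327319304414 obs 338.25
2 rim u 336.80504703297163 obs 338.25
4 rim u 337.67762103565667 obs 338.25
6 rim u 338.55045405377484 obs 338.25
8 rim u 339.4235462026729 obs 338.25
0 [256.612 154.528 651.685 416.374] 124.63523101210558 -12.082218174832803
2 [257.782 164.333 649.812 422.159] 134.44968373889094 -2.744851923105159
4 [258.934 173.968 647.968 427.867] 144.09879324604526 6.4585230220167205
6 [260.069 183.438 646.151 433.499] 153.58670291593114 15.530770279100125
8 [261.187 192.747 644.363 439.057] 162.9174188374866 24.47467244348246
cover [191.579 312.694 632.106 559.983] 248.45753358110528
```

```bash
python3 -m jog '[[4,3,-2,0,0,0],[8,6,-4,0,0,0],[12,7.3,-5,0,0,0],[15.5,7.3,-7,0,0,0]]'; python3 -m jog '[[0,0,0,0,0,0],[0,0,0,0,0,0],[0,0,0,0,0,0],[0,0,0,0,0,0]]'; python3 - <<'E'
from h import *
np.set_printoptions(precision=2,suppress=True)
s=manip.read_state(); print(s["eef_pos"],s["eef_pos"][2]-19.58)
i=vision.get_image("wrist"); save(i["color"],"w17",(220,120,430,290),4)
t=vision.get_image("scene"); save(t["color"],"s17",(300,150,380,230),8)
t=vision.get_image("top"); save(t["color"],"t17",(250,130,350,230),6)
E
```

```text
clock: 14.15
eef_pos: [577.0, -273.0, 121.1]
ee_rot: [0.144, 0.445, -0.276, 0.84]
wrist_force: [-0.8, -0.6, -0.8]
finger_gap: 15.8
clock: 14.55
eef_pos: [576.7, -273.6, 121.8]
ee_rot: [0.144, 0.445, -0.276, 0.84]
wrist_force: [0.0, -0.8, -0.8]
finger_gap: 15.9
[ 576.7  -273.61  121.82] 102.23689117323131
```

View pics/w17.png

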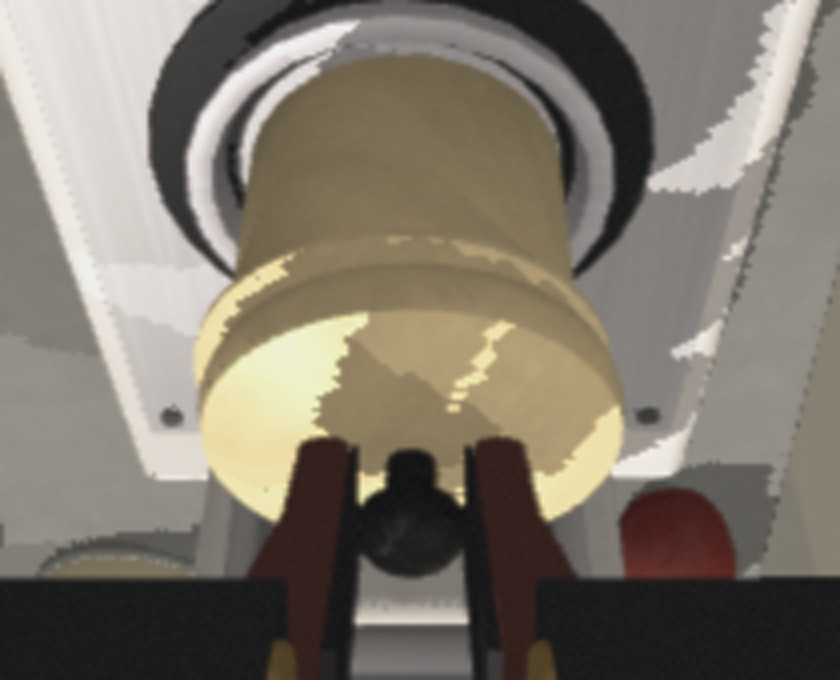

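View pics/s17.png

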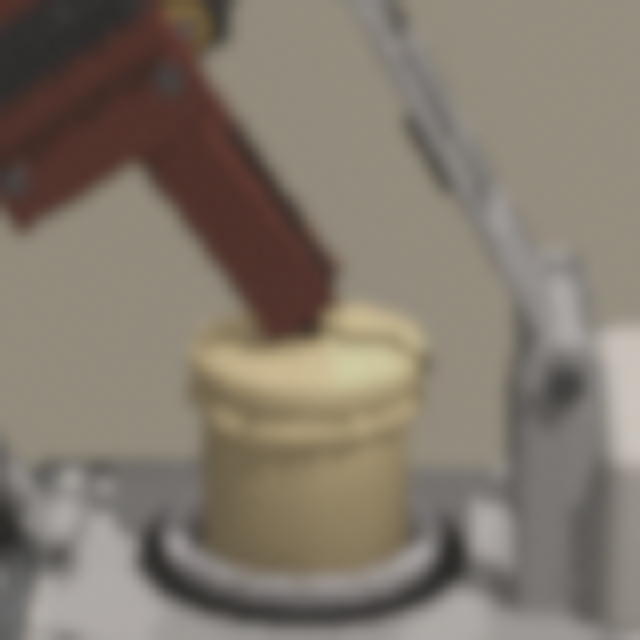

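View pics/t17.png

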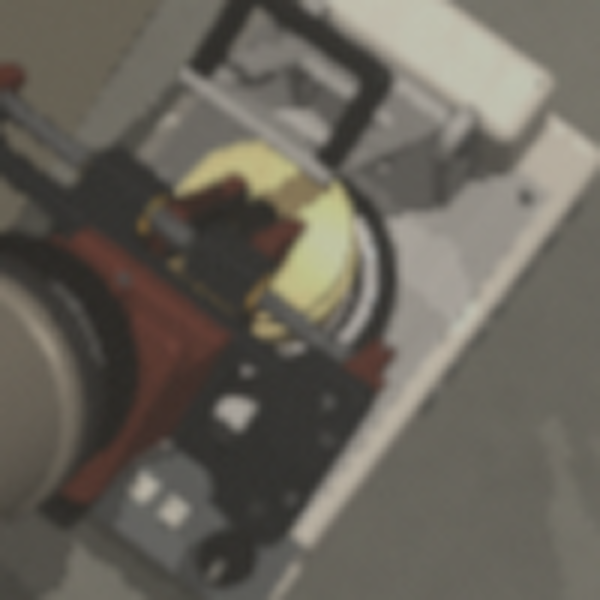

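```bash
python3 - <<'E'
from h import *
np.set_printoptions(precision=1,suppress=True)
s=manip.read_state(); i=vision.get_image("wrist")
M=R.from_quat(s["ee_rot"]).as_matrix(); ey=M[:,1]; ex=np.array([ey[1],-ey[0],0])
a=np.linspace(0,2*np.pi,181)[:-1]
def E(c,z,rad):
    p=proj(i,np.array([*c,z])+rad*np.stack([np.cos(a),np.sin(a),0*a],1),s); return (np.r_[p.min(0),p.max(0)]-[220,120,220,120])*4
zu=s["eef_pos"][2]-19.58
for o in (-5,-4,-3,-2,-1,0):
  c=s["eef_pos"][:2]+o*ex[:2]+1.8*ey[:2]
  print(o,"stem base y",E(c,zu+12,3.5)[1],"ball c",E(c,zu+21.5,1)[[1,3]].mean(),"ball ext",E(c,zu+21.5,8.5)[[0,2]],"top near r33.5",E(c,zu+12,33.5)[[1,0,2]],"bot r34",E(c,zu+1,34.5)[1])
for r in (-4,-2,0,2):
  c=s["eef_pos"][:2]+(r-3)*ex[:2]+1.1*ey[:2]; print(r,"rim",E(c,99,34.5), "cupbottom",E(c,48,30)[[0,1,2]],"ringtop in",E(c,56,35.5)[:3])
E
```

```text
-5 stem base y 431.7526186049573 ball c 496.91701504213114 ball ext [355.1 467.7] top near r33.5 [304.  195.4 628.2] bot r34 239.7132930551884
-4 stem base y 435.4384339090901 ball c 500.38680998134595 ball ext [355.3 467.4] top near r33.5 [308.8 196.4 627.3] bot r34 244.70682622950562
-3 stem base y 439.0923490344476 ball c 503.82598330055424 ball ext [355.6 467.2] top near r33.5 [313.7 197.3 626.3] bot r34 249.6526399045713
-2 stem base y 442.71477633350105 ball c 507.2349385893906 ball ext [355.8 466.9] top near r33.5 [318.4 198.2 625.4] bot r34 254.55141485742706
-1 stem base y 446.3061210822708 ball c 510.6140723760204 ball ext [356.1 466.7] top near r33.5 [323.2 199.1 624.4] bot r34 259.4038189769144
0 stem base y 449.86678163147553 ball c 513.9637742809094 ball ext [356.3 466.4] top near r33.5 [327.9 200.  623.5] bot r34 264.2105075672289
-4 rim [194.9 208.3 620.8 474.4] cupbottom [252.6  19.5 566.3] ringtop in [218.8  20.1 599.8]
-2 rim [196.7 218.4 619.  480.2] cupbottom [253.7  29.3 565.2] ringtop in [220.1  30.3 598.4]
0 rim [198.4 228.4 617.3 485.9] cupbottom [254.8  38.9 564.1] ringtop in [221.5  40.4 597. ]
2 rim [200.2 238.2 615.6 491.4] cupbottom [255.9  48.4 563. ] ringtop in [222.8  50.4 595.7]
```

```bash
python3 - <<'E'
from h import *
np.set_printoptions(precision=1,suppress=True)
s=manip.read_state(); i=vision.get_image("wrist")
M=R.from_quat(s["ee_rot"]).as_matrix(); ey=M[:,1]; ex=np.array([ey[1],-ey[0],0])
P=cloud(i,s)-s["eef_pos"]
X=P@ex; Y=P@ey; Z=P[...,2]+s["eef_pos"][2]
u=315
for v in range(126,262,2): print(v, [X[v,u].round(1),Z[v,u].round(1)], [X[v,300].round(1),Z[v,300].round(1)],end=' | ')
m=(Z>zz if 0 else Z>107)&(Z<118)&(abs(X)<60)&(abs(Y)<60)
print(); print("top surf", X[m].min(),X[m].max(),Y[m].min(),Y[m].max(),np.median(Z[m]))
E
```

```text
126 [np.float64(-41.6), np.float64(55.8)] [np.float64(-41.3), np.float64(55.4)] | 128 [np.float64(-39.5), np.float64(55.0)] [np.float64(-40.2), np.float64(56.0)] | 130 [np.float64(-33.8), np.float64(49.3)] [np.float64(-38.3), np.float64(55.7)] | 132 [np.float64(-32.4), np.float64(49.7)] [np.float64(-37.4), np.float64(56.5)] | 134 [np.float64(-31.6), np.float64(50.9)] [np.float64(-30.7), np.float64(49.8)] | 136 [np.float64(-31.9), np.float64(53.6)] [np.float64(-28.7), np.float64(49.4)] | 138 [np.float64(-31.5), np.float64(55.3)] [np.float64(-28.1), np.float64(51.0)] | 140 [np.float64(-31.5), np.float64(57.5)] [np.float64(-28.0), np.float64(53.0)] | 142 [np.float64(-31.9), np.float64(60.1)] [np.float64(-28.9), np.float64(56.4)] | 144 [np.float64(-31.9), np.float64(62.3)] [np.float64(-28.8), np.float64(58.5)] | 146 [np.float64(-32.0), np.float64(64.4)] [np.float64(-28.0), np.float64(59.5)] | 148 [np.float64(-31.5), np.float64(65.9)] [np.float64(-28.5), np.float64(62.3)] | 150 [np.float64(-31.3), np.float64(67.7)] [np.float64(-28.5), np.float64(64.5)] | 152 [np.float64(-31.8), np.float64
[... 3933 characters left out ...]
oat64(136.9)] | 248 [np.float64(-9.4), np.float64(128.9)] [np.float64(-24.8), np.float64(138.0)] | 250 [np.float64(-8.6), np.float64(129.7)] [np.float64(-27.3), np.float64(140.7)] | 252 [np.float64(-7.6), np.float64(130.5)] [np.float64(-28.5), np.float64(142.5)] | 254 [np.float64(-6.1), np.float64(130.9)] [np.float64(-30.8), np.float64(144.9)] | 256 [np.float64(-5.6), np.float64(132.0)] [np.float64(-31.0), np.float64(146.2)] | 258 [np.float64(-3.3), np.float64(132.0)] [np.float64(-31.7), np.float64(147.6)] | 260 [np.float64(-1.3), np.float64(132.3)] [np.float64(-33.7), np.float64(149.7)] | 
top surf -37.24323679660355 20.915666377793393 -31.72371513967028 34.90510124454899 113.89576301752103
```

```bash
python3 -m jog '[[0.8,-0.6,-0.6,0,0,0],[1.6,-0.6,-1.1,0,0,0],[2.4,-0.6,-1.7,0,0,0],[2.8,-0.6,-2,0,0,0],[2.8,-0.6,-2,0,0,0]]'; python3 -m jog '[[0,0,0,0,0,0],[0,0,0,0,0,0]]'
```

```text
clock: 15.3
eef_pos: [576.4, -274.1, 118.5]
ee_rot: [0.143, 0.444, -0.277, 0.84]
wrist_force: [-1.5, 0.4, 3.2]
finger_gap: 15.9
clock: 15.5
eef_pos: [576.4, -274.1, 118.5]
ee_rot: [0.143, 0.444, -0.276, 0.84]
wrist_force: [-1.6, -0.6, 4.2]
finger_gap: 16.1
```

```bash
python3 -m jog '[[0,0,0,0,0,0],[0,0,0,0,0,0],[0,0,0,0,0,0]]' -0.3; python3 -m jog '[[-15,0,0,0,0,0],[-35,0,0,0,0,0],[-60,0,0,0,0,0],[-90,0,0,0,0,0]]'; python3 -m jog '[[0,0,0,0,0,0],[0,0,0,0,0,0],[0,0,0,0,0,0]]'; python3 - <<'E'
from h import *
np.set_printoptions(precision=1,suppress=True)
s=manip.read_state(); i=vision.get_image("wrist"); save(i["color"],"w18",(200,60,440,290),3)
M=R.from_quat(s["ee_rot"]).as_matrix(); ey=M[:,1]; ex=np.array([ey[1],-ey[0],0])
P=cloud(i,s); D=P-[573,-274,0]; X=D@ex; Y=D@ey; Z=P[...,2]
for n,lo,hi in [("cover wall",101,107),("top",109,114),("flange",92.5,98)]:
    m=(Z>lo)&(Z<hi)&(np.hypot(X,Y)<45)
    q=np.stack([X[m],Y[m]],1)
    f=least_squares(lambda c:np.hypot(q[:,0]-c[0],q[:,1]-c[1])-c[2],[0,0,34.5],loss="soft_l1"); print(n,m.sum(),f.x)
print(s["q"],s["eef_pos"])
t=vision.get_image("scene"); save(t["color"],"s18",(280,110,380,230),6)
t=vision.get_image("top"); save(t["color"],"t18",(230,120,350,240),5)
E
```

```text
clock: 15.8
eef_pos: [576.1, -273.7, 117.9]
ee_rot: [0.144, 0.445, -0.276, 0.84]
wrist_force: [0.3, -1.1, 0.4]
finger_gap: 30.7
clock: 16.2
eef_pos: [535.0, -243.1, 192.3]
ee_rot: [0.144, 0.445, -0.276, 0.839]
wrist_force: [-0.3, 0.5, 0.4]
finger_gap: 30.6
clock: 16.5
eef_pos: [535.4, -244.2, 191.6]
ee_rot: [0.144, 0.445, -0.277, 0.839]
wrist_force: [0.2, -0.7, 0.3]
finger_gap: 30.6
cover wall 335 [ 1.3  2.9 34.1]
top 2157 [-0.3  2.8 23.3]
flange 25 [ 4.5  2.6 36.1]
[ 1.1  0.3 -1.1  2.2  1.3  0.6  0. ] [ 535.4 -244.2  191.6]
```

View pics/w18.png

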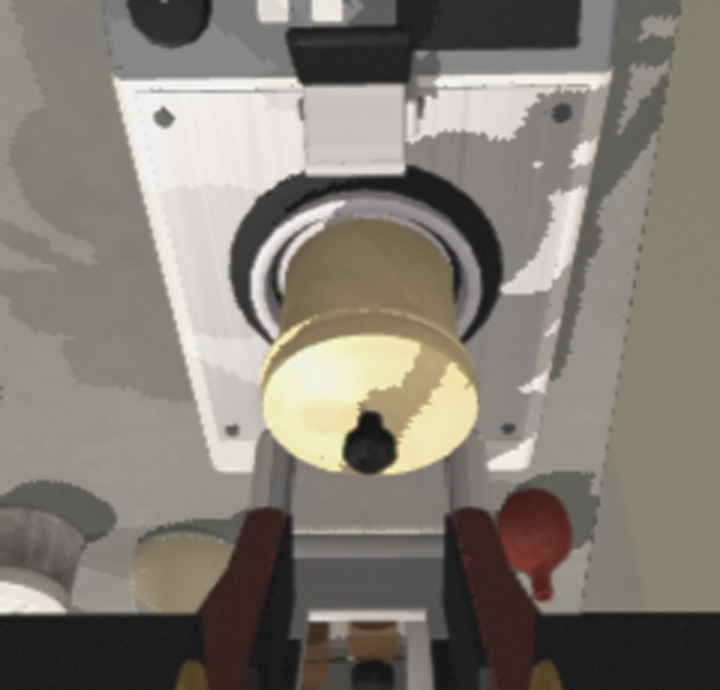

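View pics/s18.png

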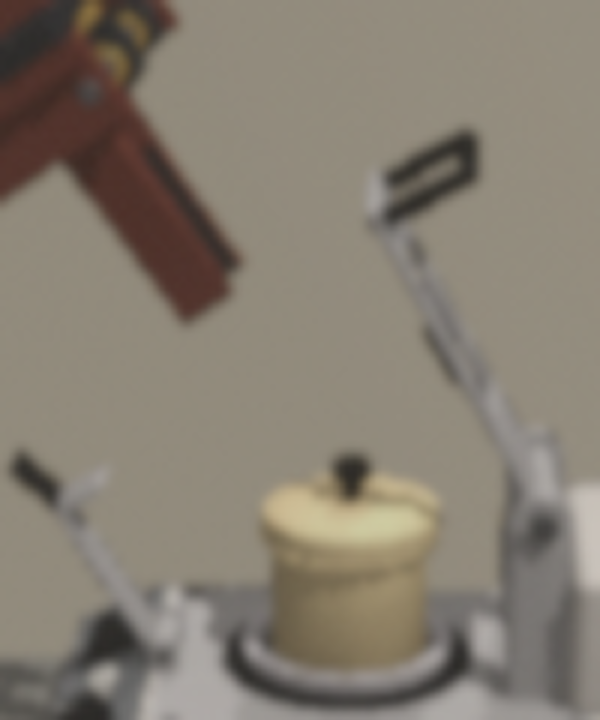

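```bash
cat >> h.py <<'E'
def tp(x,z,y=0,t=.6):
    yaw=np.radians(-36.4); ex=np.array([np.cos(yaw),np.sin(yaw),0]); ey=np.array([-np.sin(yaw),np.cos(yaw),0])
    return goal(np.array([573.5,-275,0])+x*ex+y*ey+[0,0,z],tool(yaw,t))
def tpos():
    s=manip.read_state(); yaw=np.radians(-36.4); d=np.array(s["eef_pos"])-[573.5,-275,0]
    return np.array([d[0]*np.cos(yaw)+d[1]*np.sin(yaw),-d[0]*np.sin(yaw)+d[1]*np.cos(yaw),d[2]])
E
python3 - <<'E'
from h import *
np.set_printoptions(precision=2,suppress=True)
print(tpos(),tp(-40,300),tp(78,290),tp(78,262))
t=vision.get_image("top"); P=cloud(t); D=P-[573.5,-275,0];yaw=np.radians(-36.4)
X=D[...,0]*np.cos(yaw)+D[...,1]*np.sin(yaw);Y=-D[...,0]*np.sin(yaw)+D[...,1]*np.cos(yaw);Z=P[...,2]
for u,v in [(291,127),(302,134),(314,143),(309,150),(285,135)]: print(u,v,t["color"][v,u],X[v,u],Y[v,u],Z[v,u])
E
```

```text
[-49.2    2.61 191.44] [-84.64  -3.08  68.59   0.    -0.     0.  ] [-10.08  -3.24 160.59   0.    -0.     0.  ] [ 13.08  -3.12 144.86   0.    -0.     0.  ]
291 127 [55 53 48] 40.608389181113466 26.177980932216762 250.07614896365567
302 134 [55 54 49] 43.37124814394575 2.136225412849832 246.34679921198233
314 143 [67 65 60] 43.813167863575906 -26.25456610189535 244.2890642645841
309 150 [55 53 48] 27.89071262337164 -26.608357739907852 241.22680109092403
285 135 [62 59 55] 23.697843838778674 28.38115515627156 238.71338216488925
```

View pics/t18.png

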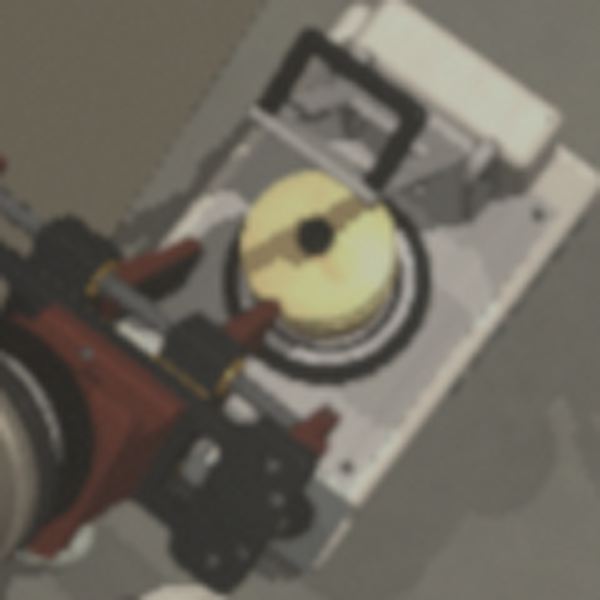

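```bash
python3 -m jog '[[-40,-1,34],[0,0,0]]' >/dev/null 2>&1; python3 -m jog '[[-40,-1,34,0,0,0],[-85,-3,68,0,0,0],[-60,-3,100,0,0,0],[-35,-3,130,0,0,0],[-10,-3,160,0,0,0]]' -1; python3 -m jog '[[0,0,0,0,0,0],[0,0,0,0,0,0],[0,0,0,0,0,0]]';  python3 -c "
from h import *
np.set_printoptions(precision=2,suppress=True)
print(tpos(),tp(76,243),manip.read_state()['q'])
t=vision.get_image('scene'); save(t['color'],'s19',(280,60,400,230),4)"
```

```text
clock: 17.2
eef_pos: [636.8, -323.5, 291.5]
ee_rot: [0.144, 0.444, -0.278, 0.84]
wrist_force: [-0.7, 0.6, 0.3]
finger_gap: 0.3
clock: 17.5
eef_pos: [635.8, -319.2, 290.4]
ee_rot: [0.143, 0.445, -0.276, 0.84]
wrist_force: [-0.4, 0.1, -1.2]
finger_gap: 0.5
[ 76.38   1.35 290.38] [ 38.96  -1.13 -26.97   0.01  -0.     0.  ] [ 1.17  0.43 -1.12  1.85  1.01  0.76  0.49]
```

View pics/s19.png

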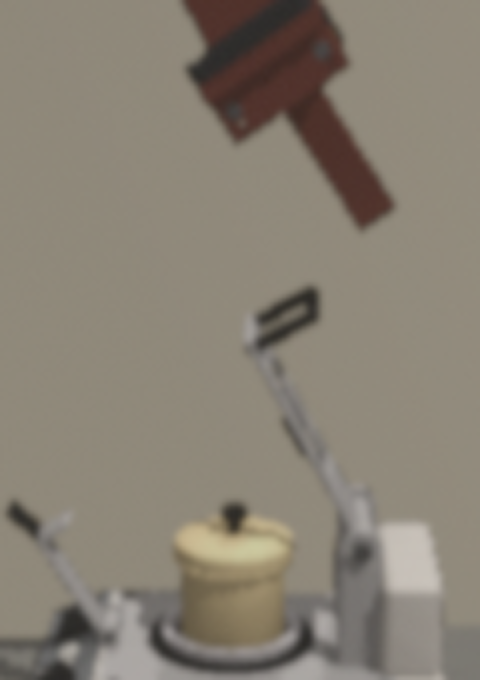

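```bash
python3 -m jog '[[13,-1,-9,0,0,0],[26,-1,-18,0,0,0],[39,-1,-27,0,0,0],[39,-1,-27,0,0,0],[39,-1,-27,0,0,0]]';  python3 -c "
from h import *
np.set_printoptions(precision=2,suppress=True)
print(tpos(),manip.read_state()['q'])
for b in np.arange(1.3,0.2,-.15): print(b.round(2), np.array([-131*np.cos(b)+72,116.5+131*np.sin(b)]))
t=vision.get_image('scene'); save(t['color'],'s20',(280,60,400,230),4)"
```

```text
clock: 18.05
eef_pos: [634.9, -320.9, 244.2]
ee_rot: [0.143, 0.445, -0.276, 0.84]
wrist_force: [0.1, 0.2, 0.5]
finger_gap: 0.3
[ 76.67  -0.45 244.18] [ 1.11  0.47 -1.05  1.9   1.13  0.7   0.37]
1.3 [ 36.96 242.73]
1.15 [ 18.49 236.07]
1.0 [  1.22 226.73]
0.85 [-14.46 214.92]
0.7 [-28.19 200.89]
0.55 [-39.68 184.97]
0.4 [-48.66 167.51]
0.25 [-54.93 148.91]
```

View pics/s20.png

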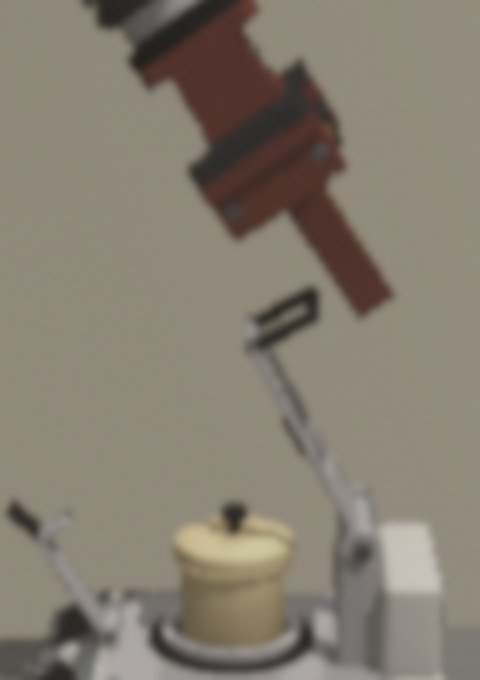

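```bash
python3 -m jog '[[-2,0,-10,0,0,0],[-2,0,-19,0,0,0],[-5,0,-29,0,0,0],[-7,0,-38,0,0,0],[-8,0,-48,0,0,0]]'; python3 -m jog '[[-1,0,-10,0,0,0],[0,0,-20,0,0,0],[0,0,-29,0,0,0],[0,0,-29,0,0,0]]'; python3 -c "
from h import *
np.set_printoptions(precision=2,suppress=True)
s=manip.read_state();print(tpos(),s['wrist_force'],s['q'])
t=vision.get_image('scene'); save(t['color'],'s21',(280,60,400,230),4)"
```

```text
clock: 18.6
eef_pos: [598.9, -294.8, 223.2]
ee_rot: [0.143, 0.444, -0.276, 0.84]
wrist_force: [1.2, 0.4, 2.1]
finger_gap: 0.5
clock: 19.0
eef_pos: [578.4, -280.4, 205.2]
ee_rot: [0.143, 0.446, -0.276, 0.839]
wrist_force: [-0.6, 0.6, 0.0]
finger_gap: 0.3
[  7.13  -1.44 205.16] [-0.58  0.56  0.05] [ 1.11  0.4  -1.03  2.08  1.22  0.62  0.18]
```

View pics/s21.png

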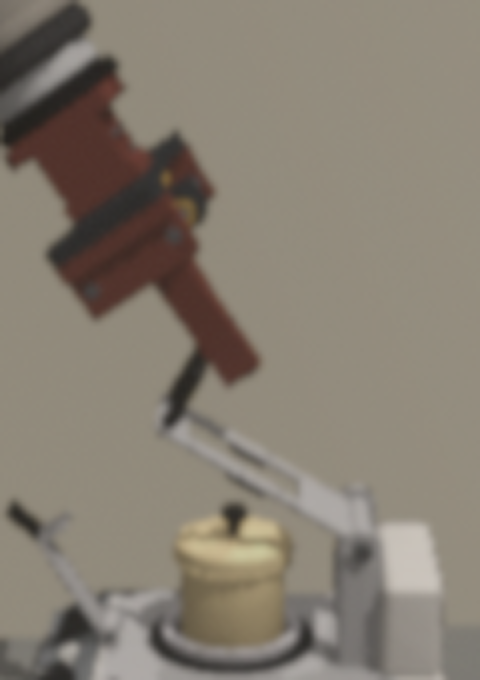

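```bash
python3 -m jog '[[1,0,-9,0,0,0],[3,0,-17,0,0,0],[6,0,-26,0,0,0],[9,0,-35,0,0,0],[14,0,-44,0,0,0]]'; python3 -m jog '[[4,0,-8,0,0,0],[4,0,-8,0,0,0],[4,0,-8,0,0,0]]'; python3 -c "
from h import *
np.set_printoptions(precision=2,suppress=True)
s=manip.read_state();print(tpos(),s['wrist_force'],s['q'])
t=vision.get_image('scene'); save(t['color'],'s22',(280,110,400,230),5)"
```

```text
clock: 19.55
eef_pos: [557.4, -264.7, 170.6]
ee_rot: [0.144, 0.444, -0.277, 0.84]
wrist_force: [-0.6, -0.5, 1.2]
finger_gap: 0.6
clock: 19.85
eef_pos: [553.5, -261.9, 162.5]
ee_rot: [0.144, 0.445, -0.276, 0.84]
wrist_force: [0.1, -0.6, 0.0]
finger_gap: 0.3
[-23.85  -1.3  162.47] [ 0.11 -0.58  0.02] [ 1.05  0.41 -0.99  2.18  1.41  0.59 -0.05]
```

View pics/s22.png

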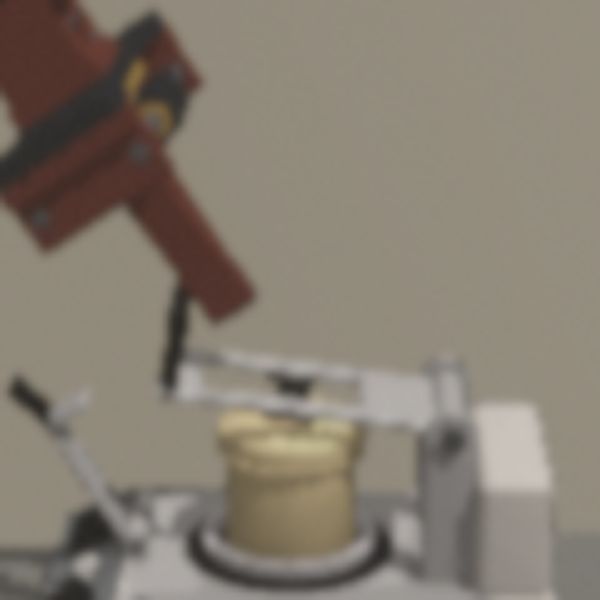

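```bash
python3 -m jog '[[3,0,-4,0,0,0],[5,0,-8,0,0,0],[7,0,-11,0,0,0],[9,0,-14,0,0,0],[9,0,-14,0,0,0]]'; python3 -m jog '[[1,0,-2,0,0,0],[2,0,-3,0,0,0],[2,0,-3,0,0,0]]'; python3 -c "
from h import *
np.set_printoptions(precision=2,suppress=True)
s=manip.read_state();print(tpos(),s['wrist_force'],s['q'])
t=vision.get_image('scene'); save(t['color'],'s23',(280,110,400,230),5)"
```

```text
clock: 20.4
eef_pos: [548.5, -258.4, 147.1]
ee_rot: [0.144, 0.445, -0.276, 0.84]
wrist_force: [3.5, -2.1, -0.6]
finger_gap: 0.2
clock: 20.7
eef_pos: [548.1, -258.0, 144.9]
ee_rot: [0.143, 0.444, -0.277, 0.84]
wrist_force: [3.9, -2.1, 3.7]
finger_gap: 0.3
[-30.51  -1.39 144.91] [ 3.91 -2.07  3.74] [ 1.03  0.44 -0.97  2.21  1.5   0.59 -0.14]
```

View pics/s23.png

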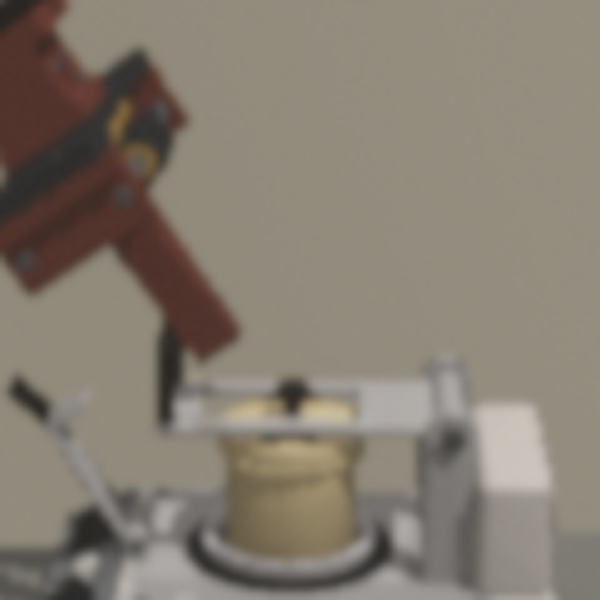

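```bash
for k in 1 2; do python3 -m jog '[[0.6,0,-0.8,0,0,0],[1.3,0,-1.6,0,0,0],[1.3,0,-1.6,0,0,0]]'; done; python3 -c "
from h import *
np.set_printoptions(precision=2,suppress=True)
s=manip.read_state();print(tpos(),s['wrist_force'])"
```

```text
clock: 21.05
eef_pos: [548.6, -258.0, 144.1]
ee_rot: [0.143, 0.443, -0.277, 0.841]
wrist_force: [3.2, -3.5, 9.4]
finger_gap: 0.7
clock: 21.35
eef_pos: [549.2, -258.1, 143.2]
ee_rot: [0.143, 0.442, -0.277, 0.841]
wrist_force: [4.5, -4.2, 13.5]
finger_gap: 0.5
[-29.63  -0.79 143.16] [ 4.46 -4.25 13.53]
```

```bash
python3 -m jog '[[0.6,0,-0.8,0,0,0],[1.5,0,-1.9,0,0,0],[1.5,0,-1.9,0,0,0]]'; python3 -m jog '[[-6,0,10,0,0,0],[-40,0,30,0,0,0],[-70,0,30,0,0,0],[-90,0,30,0,0,0],[-90,0,30,0,0,0]]';python3 -m jog '[[0,0,0,0,0,0],[0,0,0,0,0,0]]'; python3 - <<'E'
from h import *
np.set_printoptions(precision=1,suppress=True)
s=manip.read_state();print(tpos(),s['wrist_force'],s["q"])
t=vision.get_image('scene'); save(t['color'],'s24',(280,140,380,230),7)
i=vision.get_image('wrist'); save(i['color'],'w24',None,1)
yaw=np.radians(-36.4)
P=cloud(i,s); D=P-[573.5,-275,0];X=D[...,0]*np.cos(yaw)+D[...,1]*np.sin(yaw);Y=-D[...,0]*np.sin(yaw)+D[...,1]*np.cos(yaw);Z=P[...,2]
for y0 in (-24,24):
  m=(abs(Y-y0-1.8)<4)&(Z>105)&(Z<135)&(X>-55)&(X<40)
  print(y0,m.sum(),np.polyfit(X[m],Z[m],1),np.median(Z[m]))
m=(abs(Y)<8)&(Z>75)&(Z<145)&(X>-150)&(X<-62); print(m.sum(),"catch",[ (X[m][k].round(),Y[m][k].round(),Z[m][k].round()) for k in range(0,m.sum(),max(1,m.sum()//30))])
E
```

```text
clock: 21.65
eef_pos: [549.8, -258.1, 142.1]
ee_rot: [0.142, 0.441, -0.277, 0.842]
wrist_force: [5.2, -4.6, 15.3]
finger_gap: 0.4
clock: 22.15
eef_pos: [524.3, -239.8, 230.0]
ee_rot: [0.143, 0.444, -0.277, 0.84]
wrist_force: [-0.5, -0.0, -0.2]
finger_gap: 0.5
clock: 22.35
eef_pos: [524.2, -240.8, 227.3]
ee_rot: [0.144, 0.446, -0.276, 0.839]
wrist_force: [-0.9, -0.4, -0.3]
finger_gap: 0.4
[-59.9  -1.7 227.3] [-0.9 -0.4 -0.3] [ 1.2  0.2 -1.1  2.2  1.1  0.5  0.2]
-24 345 [  0.  119.6] 119.58641156133223
24 314 [  0.  119.5] 119.52786751753662
972 catch [(np.float64(-128.0), np.float64(-8.0), np.float64(124.0)), (np.float64(-128.0), np.float64(-1.0), np.float64(126.0)), (np.float64(-128.0), np.float64(4.0), np.float64(127.0)), (np.float64(-127.0), np.float64(-6.0), np.float64(129.0)), (np.float64(-126.0), np.float64(-1.0), np.float64(128.0)), (np.float64(-126.0), np.float64(4.0), np.float64(128.0)), (np.float64(-123.0), np.float64(-6.0), np.float64(125.0)), (np.float64(-123.0), np.float64(1.0), np.float64(126.0)), (np.float64(-121.0), np.float64(7.0), np.float64(123.0)), (np.float64(-118
[... 566 characters left out ...]
)), (np.float64(-106.0), np.float64(7.0), np.float64(117.0)), (np.float64(-104.0), np.float64(-2.0), np.float64(117.0)), (np.float64(-103.0), np.float64(6.0), np.float64(117.0)), (np.float64(-102.0), np.float64(-3.0), np.float64(117.0)), (np.float64(-102.0), np.float64(4.0), np.float64(119.0)), (np.float64(-100.0), np.float64(-5.0), np.float64(119.0)), (np.float64(-100.0), np.float64(3.0), np.float64(120.0)), (np.float64(-98.0), np.float64(-5.0), np.float64(120.0)), (np.float64(-98.0), np.float64(3.0), np.float64(121.0)), (np.float64(-97.0), np.float64(-3.0), np.float64(121.0)), (np.float64(-96.0), np.float64(5.0), np.float64(122.0)), (np.float64(-94.0), np.float64(-0.0), np.float64(121.0))]
```

View pics/s24.png

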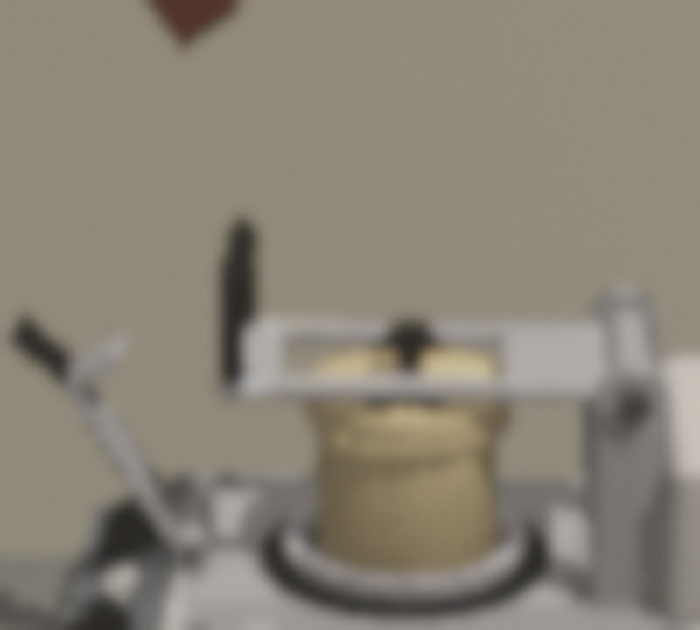

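View pics/w24.png

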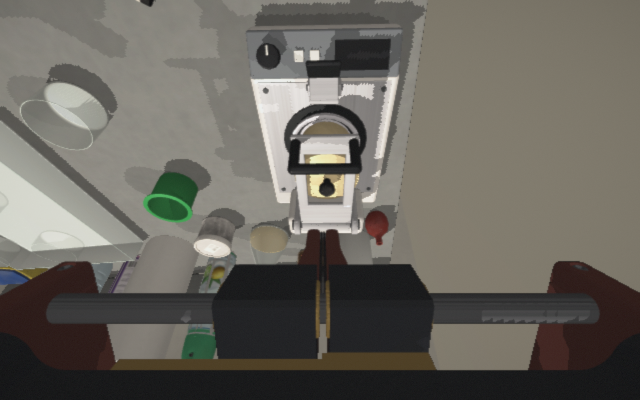

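```bash
python3 - <<'E'
from h import *
np.set_printoptions(precision=3,suppress=True)
print(tp(-160,210,0.5,.2))
E
```

```text
[-41.768   2.076 -92.724   0.003   0.396   0.003]
```

```bash
python3 -m jog '[[-10,0,-20,0,0.1,0],[-20,1,-40,0,0.2,0],[-30,1,-65,0,0.3,0],[-42,2,-93,0,0.4,0],[-42,2,-93,0,0.4,0]]'; python3 -m jog '[[0,0,0,0,0,0],[0,0,0,0,0,0],[0,0,0,0,0,0]]'; python3 - <<'E'
from h import *
np.set_printoptions(precision=3,suppress=True)
print(tpos(),manip.read_state()["q"],tp(-152,106,0.5,.2))
s=manip.read_state();i=vision.get_image("wrist"); save(i["color"],"w25")
E
```

```text
clock: 22.95
eef_pos: [444.6, -179.1, 210.3]
ee_rot: [0.197, 0.604, -0.242, 0.734]
wrist_force: [0.6, -0.6, 0.1]
finger_gap: 0.4
clock: 23.25
eef_pos: [445.3, -179.8, 211.2]
ee_rot: [0.195, 0.602, -0.242, 0.735]
wrist_force: [0.5, -0.5, -0.6]
finger_gap: 0.6
[-159.667    0.577  211.159] [ 1.361  0.284 -1.304  2.098  0.514  0.857  0.709] [104.592   0.439 -13.327   0.003  -0.      0.005]
```

View pics/w25.png

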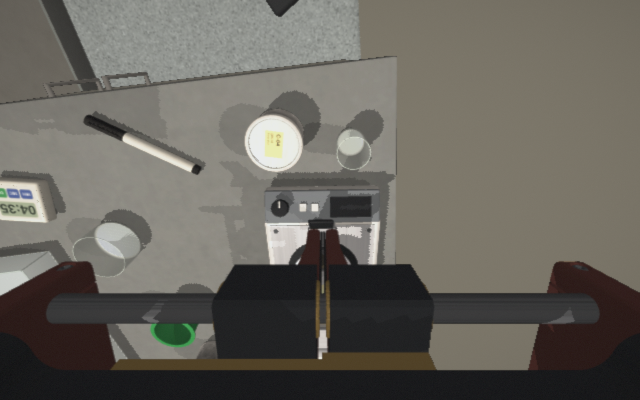

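```bash
python3 -m jog '[[25,0,-4,0,0,0],[50,0,-7,0,0,0],[75,0,-10,0,0,0],[104,0,-13,0,0,0],[104,0,-13,0,0,0]]'; python3 -m jog '[[0,0,0,0,0,0],[0,0,0,0,0,0],[0,0,0,0,0,0]]'; python3 - <<'E'
from h import *
np.set_printoptions(precision=3,suppress=True)
print(tpos(),manip.read_state()["q"])
t=vision.get_image("scene"); save(t["color"],"s26",(240,110,380,230),5)
for x,z in [(-140,108),(-125,112),(-110,117),(-95,121),(-85,123),(-80,124)]: print(x,z,tp(x,z,0.5,.2)[:3])
E
```

```text
clock: 23.8
eef_pos: [449.2, -184.0, 104.0]
ee_rot: [0.195, 0.605, -0.242, 0.733]
wrist_force: [-1.0, 1.2, 0.6]
finger_gap: 0.4
clock: 24.1
eef_pos: [451.8, -184.8, 108.1]
ee_rot: [0.196, 0.602, -0.243, 0.735]
wrist_force: [0.4, -0.4, 0.6]
finger_gap: 0.2
[-151.433    0.365  108.094] [ 1.105  0.445 -1.068  2.19   0.807  0.709  0.43 ]
-140 108 [ 2.209  0.305 11.292]
-125 112 [ 1.275  0.266 26.788]
-110 117 [-0.638  0.223 42.483]
-95 121 [-1.572  0.184 57.979]
-85 123 [-1.541  0.161 68.177]
-80 124 [-1.526  0.15  73.276]
```

View pics/s26.png

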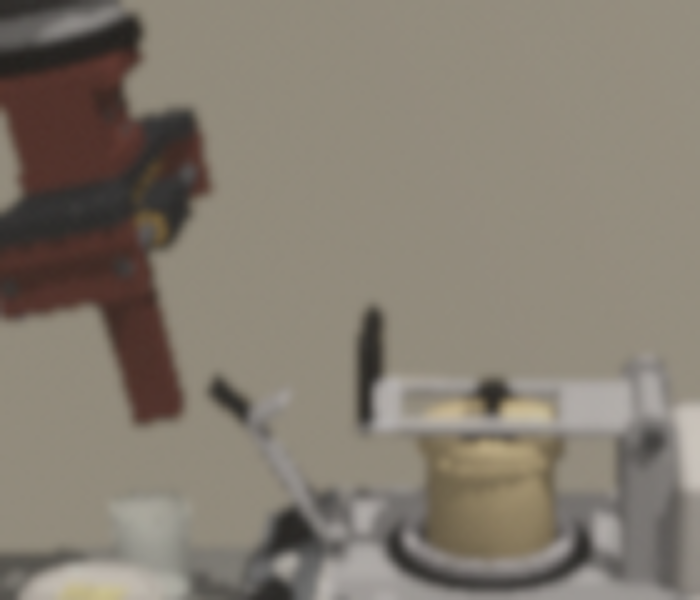

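Good position, in front of the tab. Pushing towards +x.

```bash
python3 -m jog '[[2,0,11,0,0,0],[1.5,0,20,0,0,0],[1,0,28,0,0,0],[0,0,36,0,0,0],[-0.5,0,43,0,0,0]]'; python3 -m jog '[[0,0,5,0,0,0],[-1,0,10,0,0,0],[-1,0,15,0,0,0],[-1,0,15,0,0,0],[-1,0,15,0,0,0]]'; python3 - <<'E'
from h import *
np.set_printoptions(precision=3,suppress=True)
s=manip.read_state();print(tpos(),s["q"],s["wrist_force"])
t=vision.get_image("scene"); save(t["color"],"s27",(240,110,380,230),5)
for x,z in [(-90,122),(-85,123),(-80,124)]: print(x,z,tp(x,z,0.5,.2)[:3])
E
```

```text
clock: 24.65
eef_pos: [485.7, -209.8, 115.9]
ee_rot: [0.196, 0.603, -0.242, 0.735]
wrist_force: [-1.4, 1.5, 0.7]
finger_gap: 0.5
clock: 25.15
eef_pos: [496.8, -218.1, 119.6]
ee_rot: [0.196, 0.603, -0.242, 0.735]
wrist_force: [0.3, -0.3, -0.4]
finger_gap: 0.7
[-95.548   0.3   119.635] [ 1.096  0.512 -1.046  2.065  0.804  0.784  0.507] [ 0.293 -0.277 -0.406]
-90 122 [-1.223  0.216  6.061]
-85 123 [-1.217  0.202 11.16 ]
-80 124 [-1.212  0.187 16.259]
```

View pics/s27.png

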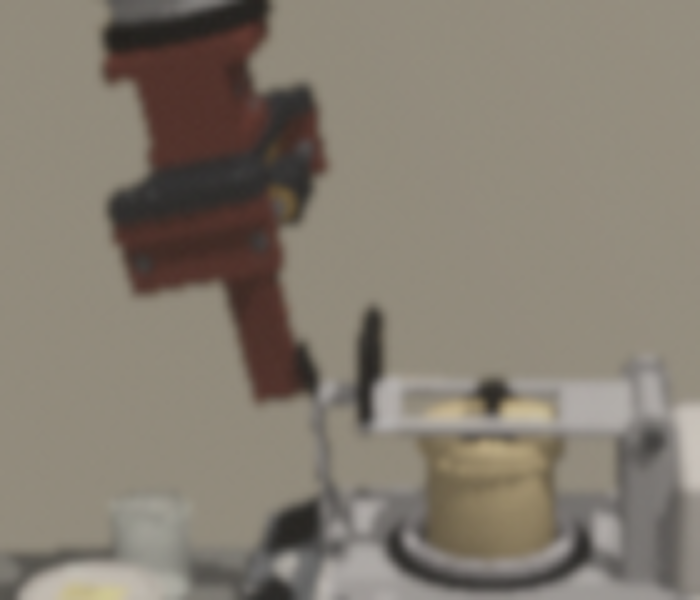

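```bash
python3 -m jog '[[0,0,3,0,0,0],[-1,0,6,0,0,0],[-1,0,9,0,0,0],[-1,0,12,0,0,0],[-1,0,12,0,0,0]]'; python3 -m jog '[[0,0,2,0,0,0],[0,0,4,0,0,0],[0,0,4,0,0,0]]';  python3 - <<'E'
from h import *
np.set_printoptions(precision=3,suppress=True)
s=manip.read_state();print(tpos(),s["wrist_force"])
t=vision.get_image("scene"); save(t["color"],"s28",(280,150,380,230),7)
E
```

```text
clock: 25.7
eef_pos: [504.3, -223.7, 122.3]
ee_rot: [0.195, 0.604, -0.242, 0.733]
wrist_force: [-6.8, 3.5, 3.5]
finger_gap: 0.4
clock: 26.0
eef_pos: [504.9, -223.9, 122.1]
ee_rot: [0.195, 0.606, -0.242, 0.732]
wrist_force: [-16.6, 9.9, 11.9]
finger_gap: 0.6
[-85.54    0.372 122.131] [-16.638   9.854  11.939]
```

View pics/s28.png

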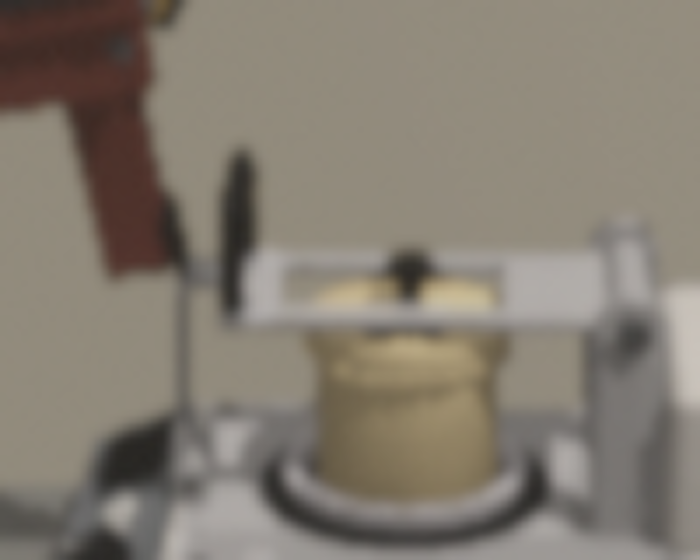

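```bash
python3 -m jog '[[0,0,1,0,0,0],[0,0,2,0,0,0],[0,0,2,0,0,0]]';  python3 - <<'E'
from h import *
np.set_printoptions(precision=3,suppress=True)
s=manip.read_state();print(tpos(),s["wrist_force"])
i=vision.get_image("wrist"); save(i["color"],"w29",(240,130,400,270),5)
t=vision.get_image("top"); save(t["color"],"t29",(230,150,330,240),7)
E
```

```text
clock: 26.35
eef_pos: [505.0, -224.1, 122.0]
ee_rot: [0.195, 0.608, -0.242, 0.731]
wrist_force: [-21.1, 14.1, 13.9]
finger_gap: 0.2
[-85.33    0.386 122.028] [-21.145  14.114  13.912]
```

View pics/w29.png

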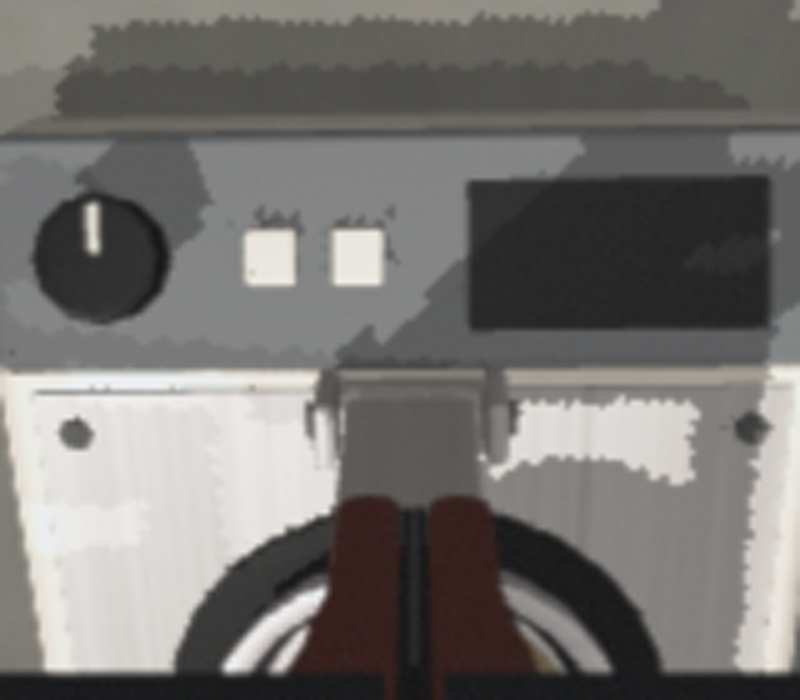

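```bash
python3 - <<'E'
from h import *
np.set_printoptions(precision=1,suppress=True)
s=manip.read_state();i=vision.get_image("wrist");yaw=np.radians(-36.4)
P=cloud(i,s); D=P-[573.5,-275,0];X=D[...,0]*np.cos(yaw)+D[...,1]*np.sin(yaw);Z=P[...,2]
for v in range(206,236,2): print(v,np.median(X[v,312:332]),np.median(Z[v,312:332]))
v=slice(211,229); x=X[v,312:332].ravel();z=Z[v,312:332].ravel(); print(np.polyfit(z,x,1))
E
```

```text
206 -78.2306138943844 53.62959160137419
208 -77.62935994851622 56.11147628670314
210 -77.06290854841663 58.699899253757664
212 -77.11215230781524 62.222984839231685
214 -76.8370528476249 65.10340102657199
216 -76.68601973186036 68.12765618693048
218 -76.51061390642901 71.06796186982506
220 -76.62161835330593 74.28710335191953
222 -76.40623586643245 77.12297480264971
224 -76.35475740578934 80.02599980626549
226 -76.3150363487241 82.93542548084477
228 -76.23621492282066 85.58795523528299
230 -97.66212007326826 122.41233040272941
232 -98.17695658418184 125.40957131622214
234 -98.57890695185407 128.16890903141882
[ -0.5 -39.8]
```

View pics/t29.png

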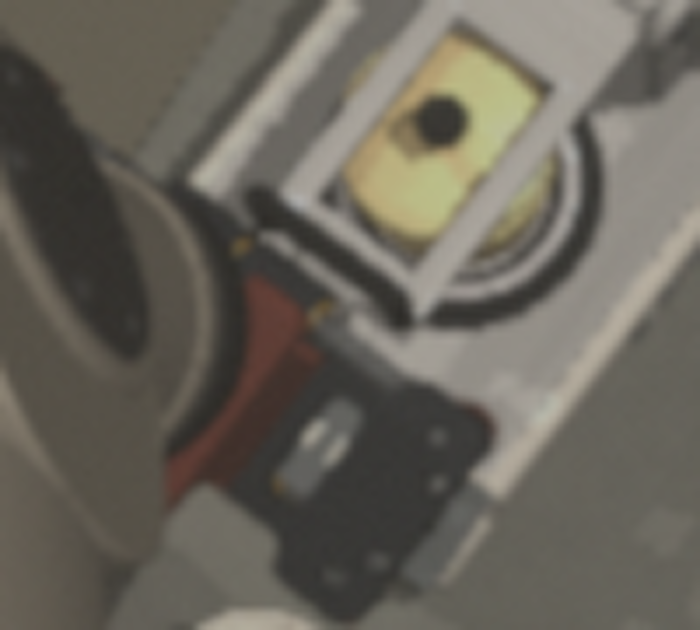

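```bash
python3 -m jog '[[0,0,-8,0,0,0],[0,0,-25,0,0,0],[-20,0,-45,0,0,0],[-50,0,-60,0,0,0],[-80,0,-65,0,0,0]]'; python3 -m jog '[[0,0,0,0,0,0],[0,0,0,0,0,0],[0,0,0,0,0,0]]'; python3 - <<'E'
from h import *
np.set_printoptions(precision=1,suppress=True)
s=manip.read_state();i=vision.get_image("wrist");yaw=np.radians(-36.4); save(i["color"],"w30",(220,100,420,270),4)
P=cloud(i,s); D=P-[573.5,-275,0];X=D[...,0]*np.cos(yaw)+D[...,1]*np.sin(yaw);Y=-D[...,0]*np.sin(yaw)+D[...,1]*np.cos(yaw);Z=P[...,2]
for lo in range(55,150,6):
  m=(abs(Y-1.8)<7)&(Z>lo)&(Z<lo+6)&(X>-95)&(X<-60); print(lo,m.sum(),np.median(X[m]) if m.sum() else None)
for y0 in (-24,24):
  m=(abs(Y-y0-1.8)<4)&(Z>105)&(Z<135)&(X>-55)&(X<40)
  if m.sum()>9: print(y0,m.sum(),np.polyfit(X[m],Z[m],1),np.median(Z[m]))
t=vision.get_image("scene"); save(t["color"],"s30",(230,130,380,250),5)
t=vision.get_image("top"); save(t["color"],"t30",(220,120,360,270),5); print(tpos(),s["q"])
E
```

```text
clock: 27.0
eef_pos: [445.6, -179.8, 189.9]
ee_rot: [0.195, 0.604, -0.242, 0.734]
wrist_force: [0.3, -0.3, 0.4]
finger_gap: 0.5
clock: 27.3
eef_pos: [446.7, -181.5, 189.1]
ee_rot: [0.196, 0.603, -0.243, 0.734]
wrist_force: [0.0, 1.2, -0.4]
finger_gap: 0.6
55 0 None
61 0 None
67 0 None
73 0 None
79 0 None
85 0 None
91 0 None
97 0 None
103 0 None
109 0 None
115 0 None
121 0 None
127 0 None
133 0 None
139 0 None
145 0 None
[-157.9    0.5  188.9] [ 1.3  0.3 -1.2  2.1  0.6  0.8  0.7]
```

View pics/w30.png

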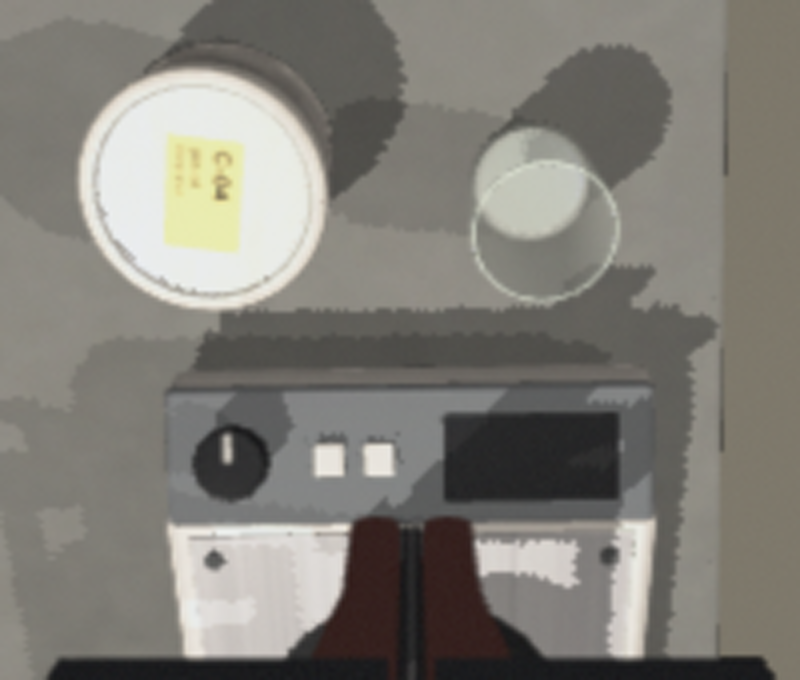

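View pics/s30.png

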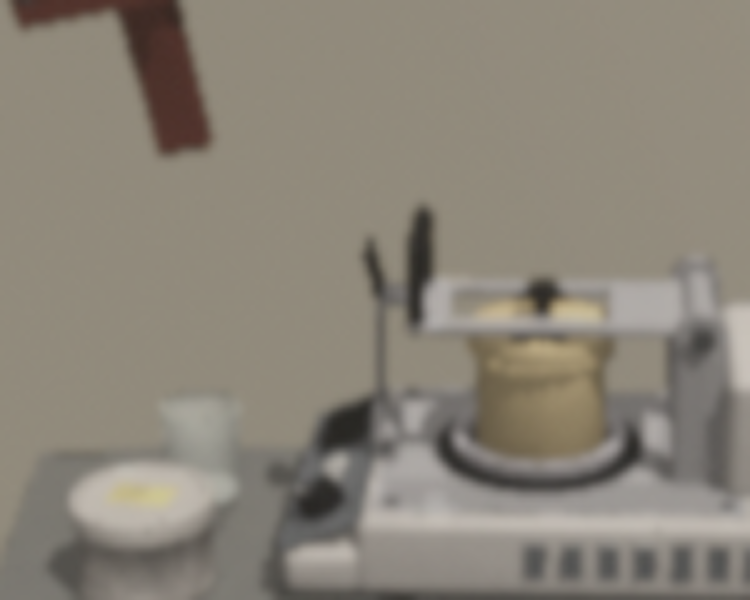

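View pics/t30.png

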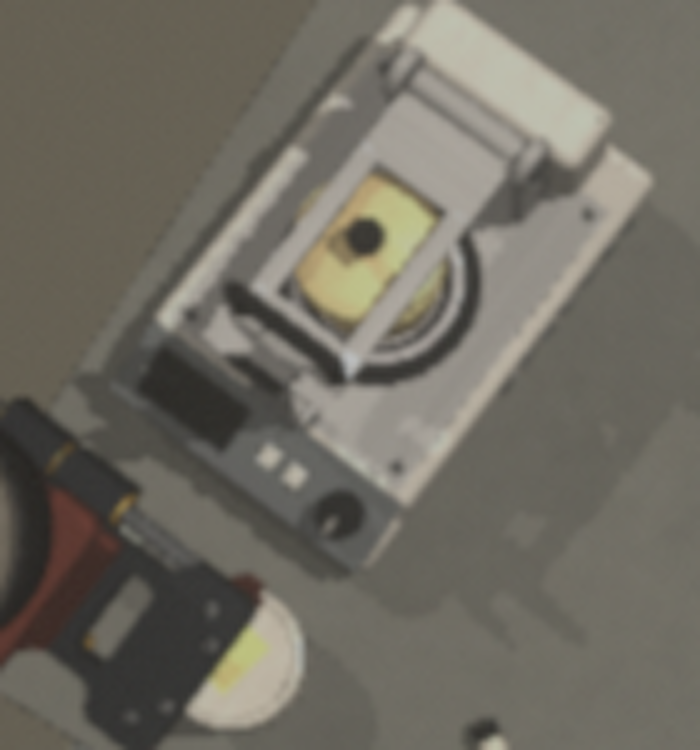

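```bash
python3 - <<'E'
from h import *
np.set_printoptions(precision=2,suppress=True)
t=vision.get_image("scene"); yaw=np.radians(-36.4); ex=np.array([np.cos(yaw),np.sin(yaw),0]); S=np.array([573.5,-275,0])
for a in (0,.05,.09,.15):
  for L in (20,62):
    p=S+ex*(-70-L*np.sin(a))+[0,0,53+L*np.cos(a)]; print(a,L,(proj(t,p)-[230,130])*5)
print("bridge nose edge right corner", (proj(t,S+ex*-60+[0,0,116.5]+np.array([np.sin(yaw),-np.cos(yaw),0])*30)-[230,130])*5)
save(t["color"],"s31",(290,170,340,215),14)
T=vision.get_image("top"); save(T["color"],"t31",(255,170,300,210),14)
E
```

```text
0 20 [[386.01 389.2 ]]
0 62 [[383.72 304.95]]
0.05 20 [[383.87 389.2 ]]
0.05 62 [[376.98 304.99]]
0.09 20 [[382.17 389.28]]
0.09 62 [[371.61 305.24]]
0.15 20 [[379.63 389.51]]
0.15 62 [[363.61 306.  ]]
bridge nose edge right corner [[398.47 326.77]]
```

View pics/s31.png

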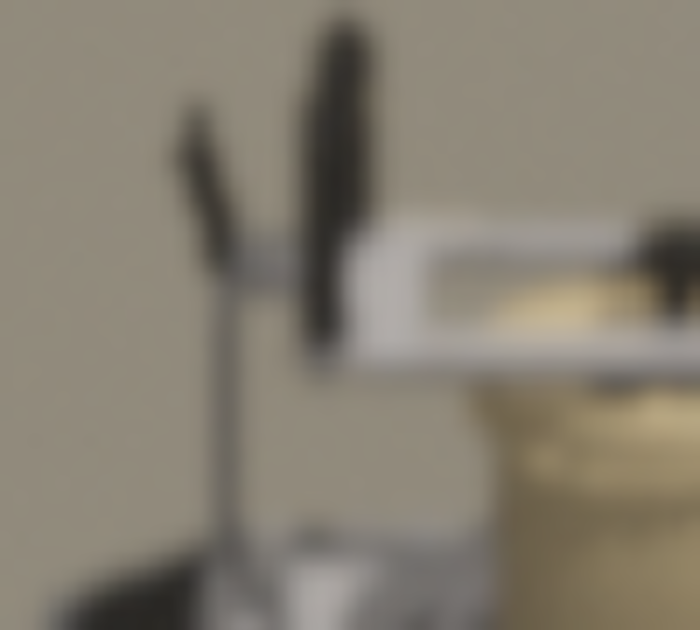

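View pics/t31.png

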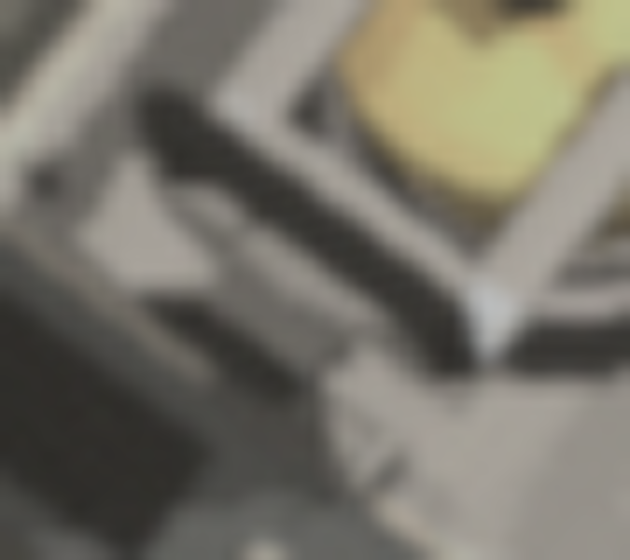

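```bash
python3 - <<'E'
from h import *
print(manip.read_state()["wrist_force"],manip.read_state()["clock"]); print(job.finish_job())
E
```

```text
[-0.70619355  0.53662066 -0.07588243] 27.55
the job is handed in; nothing more can be done
None
```

The tester is set up as asked, in the order asked, and the job was handed in at 27.55 s (limit 64 s) with the arm clear of everything.

**What I did:**
- Stood the brass cup in the seat, leaving the green look-alike alone.
- Laid the cover on the cup with its knob up.
- Pressed the bridge down by its handle bar until it took about 16 N.
- Pushed the catch home until it stopped moving, with about 25 N horizontal force (29 N in total) at the fingers.

**Last checks:**
- **Cup and cover:** just before the cover was set down, depth data showed cup and cover centred within about 1 mm of each other. After I let go, the pictures showed both upright.
- **Bridge:** after pressing, both rails measured level with no slope, top at about 119.5 mm against 119 mm expected. I could not re-measure the rails after closing the catch, because the wrist camera no longer saw them.
- **Catch:** the lever measured vertical in the scene picture, and in the wrist depth data taken during the push. That is within about 0.03 rad of home, well short of the 0.09 rad where it would butt on the nose.
- **Bystanders:** the tin and the beaker are standing upright in the last pictures, and neither looks displaced; I did not re-measure their positions.

**Disagreements:** the cover-to-cup offset estimates from single pictures differed by about 3 mm, partly because the cover's edge is chamfered, so I relied on the depth profile. I also sent one malformed move, which should have been refused; I had its output hidden, but the next readings showed the arm where I expected it.

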